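# Load the reagent lane past its sprung catch

### The arm

A 6-joint arm with a two-finger parallel gripper is mounted at the origin on the work surface. World frame = base frame: x ahead of the robot, y to its left, z up, the work surface at z = 0. Lengths are in m, angles in rad, forces in N, time in s.
With the tool pointing down it reaches from about 0.375 to 0.9 m from the base axis. Payload 3.1 kg.
Tool frame: the origin (TCP) lies on the centre line of the jaws, within the pads' length; the fingertips stand 25 mm ahead of it and the grasp point (between the pads) lies 6 mm ahead of it (manip.tip_extent is the distance from the TCP to the fingertips, in m); z points along the fingers, y is the line along which they close (so a half turn about z gives the same grasp; the last joint's range is limited). The gripper opens to 85 mm and grips with 20 to 120 N. Pads are 22 mm wide; open, the fingers measure 114 mm over their backs; the gripper's body (76 mm by 85 mm) begins 54 mm behind the grasp point. The pads swing forward as they close: fully open they stand 13 mm farther back than shut.
Start: joints at [1.133, 0.527, 1.433, -0, 1.181, -0.178], TCP at [0.161, 0.604, 0.256] pointing down, gripper open.
Joint ranges: [-3.08, 3.08], [-0.75, 2.2], [0.22, 2.44], [-1.43, 4.57], [0, 2.65], [-2.85, 2.85]. Speed limits (rad/s): [2.79, 2.79, 3.14, 3.14, 3.14, 3.14].

### API

Orientations are given as a unit quaternion [x, y, z, w].
In Python, from station import readout, imaging, order, manip gives the robot as it stands.
- The arm moves only by the tool move_arm, never from a script. Its argument "rows" is a list of rows, each a list of 7 numbers: the turn, a rotation vector about the tool's x, y, z in degrees, then the shift along the tool's x, y, z in mm, then the closure, from 0 (fully open) to 1 (shut). A call has 1 to 12 rows; each row is the pose to reach, as a shift and turn from the pose commanded when the call began, along the tool's axes at that moment; what a row does not reach only later rows make up. A row lasts 1/12 s, in which the tool goes at most 41.7 mm and 7.16 degrees, less where a joint would pass 70% of its speed; a pose out of reach is approached as far as the arm can. A call with a gripper value outside its range is refused whole. The fingers move at their own pace and stop on an object; "squeeze" is the grip in N (left out, the last holds). Time passes only in rows, so rows that repeat a pose let the fingers close. It gives the time, the measured TCP pose, the force, the opening and the grip force at its end, in the units of the state.
- readout.sense(): the state, without advancing time (a new reading comes with each control period).
- imaging.snapshot(name): name is "scene" or "top" or "wrist"; returns a dict with "img" (400x640x3 uint8, red, green, blue), "z_map" (400x640 float32, m along the optical axis (not along the pixel's ray), 0 where there is no reading), "fovy" (degrees; the focal length in pixels is half the picture's height over the tangent of half this angle, whatever the lens; pixels are square), "cx", "cy" (the principal point, pixels), "rvec" (rotation vector, rad) and "tvec" (3), from world to camera coordinates, as OpenCV has them. Camera axes: x right, y down, z forward; pixel columns grow to the right and rows downward; lengths in m; the calibration is good to about 2 mm. A picture is of the moment at which its call begins.
- order.sign_off(): hands the job in; it is judged then, once.
The state is a dict: "t": time; "q": joint angles; "qd": joint speeds; "tau": joint torques, N m; "tcp_pos": TCP position; "tool_rot": TCP orientation; "force": force on the tool from outside, world axes, zero at the start; "ft_torque": the same for the moment, N m; "finger_gap": opening from 0.0 (shut) to 1.0 (fully open); "gripper_force": force on a finger pad.
Only numpy, scipy, OpenCV 4.12 (cv2) and the standard library are available. Lean on these libraries where they do the work, as an engineer would, in place of code of your own. Each camera call takes 0.05 s, during which the arm holds its last target. There are 200 camera calls.

### The job

Line up all the square reagent bottles upright, square and nose to tail on the blue-edged strip in front of the loading lane, and prop its sprung catch open with the orange block standing between the grey ledge and the yellow tab. Then, without lowering any bottle into the lane from above or leaving one behind, push the whole row along the bench into the lane together, until the first bottle is against the blue end stop with no gaps between them. Finally take the block out so that the catch closes fully behind the row, stand the block upright on the middle of its green-edged mat again, and leave the slide box, the specimen pot and the tip box where they are.

Things in the scene. Friction and masses are not known exactly. Their poses are not given: they have to be found in the camera images.
- lane: Fixed loading lane. Origin on the bench, middle of its mouth; +y runs into the lane, +x sideways to the catch's yellow tab, z up. Floor is the bench; white side walls 30 mm high, 48 mm apart (inner faces x = +-24 mm), y = 25 to 216 mm, flared at the mouth (y = 2 to 25 mm) to about 58 mm. Open above. All 'lane x, y' below are in this frame.
- lane_stop (a point): On the bench, middle of the face of the blue end stop (45 mm high): lane x = 0, y = 216 mm.
- strip (a point): Middle of the strip painted flat on the bench in front of the mouth (grey with blue edges, 48 mm wide): lane x = 0, y = -120 mm. It runs from lane y = -3 to -238 mm. The bottles are lined up on it, along x = 0.
- ledge (a point): Top of the outer edge of a fixed grey ledge outside the +x wall: lane x = 60, y = 34, z = 30 mm. The ledge fills x = 30 to 60 mm, y = 10 to 58 mm, 30 mm high; the prop stands against its outer face (x = 60 mm).
- catch (a joint): Sprung catch, slides along lane +x (m). 0 = shut: a steel blade (y = -6 to 0 mm, z = 5 to 28 mm) crosses the mouth with its tip at lane x = 4 mm, so no bottle passes; it runs out beside the ledge to the yellow tab. From 0.020 up a straight row passes; travel ends at 0.038. The spring always closes it: about 4 N at 0, 8 N at 0.030.
- catch_tab (a point): On the lane-side face of the catch's upright yellow tab, lane y = 34 mm, 60 mm above the bench; moves with the catch. The tab is a plate 6 mm thick, lane y = 2 to 64 mm, z = 5 to 80 mm; this face is at lane x = 64 mm + catch value, so only 4 mm from the ledge when shut.
- prop: Loose orange block, black band, 30 (own x) x 44 (own y) x 70 mm high, 0.14 kg; origin at the centre of its underside. Starts upright on its mat. Held with its underside over 30 mm up and its own x along lane x, it can push the tab out; lowered to the bench beyond the ledge, it stays squeezed between ledge and tab and holds the catch at 0.026.
- mat: Green-edged black mat, 66 x 80 mm, flat on the bench (no height), fixed; origin at its centre: the prop's place.
- bottle1: Square white reagent bottle with red cap and band, low and steady, 40 x 40 mm, body 36 mm high, with its round cap (26 mm across) 44 mm high, about 0.12 kg; origin at the centre of its underside. 3 to 5 of the five bottles are there; None if absent.
- bottle2: Square white reagent bottle with blue cap and band, low and steady, 40 x 40 mm, body 36 mm high, with its round cap (26 mm across) 44 mm high, about 0.12 kg; origin at the centre of its underside. 3 to 5 of the five bottles are there; None if absent.
- bottle3: Square white reagent bottle with green cap and band, low and steady, 40 x 40 mm, body 36 mm high, with its round cap (26 mm across) 44 mm high, about 0.12 kg; origin at the centre of its underside. 3 to 5 of the five bottles are there; None if absent.
- bottle4: Square white reagent bottle with yellow cap and band, low and steady, 40 x 40 mm, body 36 mm high, with its round cap (26 mm across) 44 mm high, about 0.12 kg; origin at the centre of its underside. 3 to 5 of the five bottles are there; None if absent.
- bottle5: Square white reagent bottle with grey cap and band, low and steady, 40 x 40 mm, body 36 mm high, with its round cap (26 mm across) 44 mm high, about 0.12 kg; origin at the centre of its underside. 3 to 5 of the five bottles are there; None if absent.
- slidebox: Bystander: blue slide box 85 x 100 x 32 mm high, loose; origin at the centre of its underside.
- pot: Bystander: round specimen pot, yellow lid, 54 mm across, 65 mm high, loose; origin at the centre of its underside.
- tipbox: Bystander: clear tip box 85 x 120 x 55 mm high, loose; origin at the centre of its underside.

How it is judged:
On the way, in this order (a step that is already met when the one before it is completed fails the run):
1. the catch is propped open by the block, hand off it, and all bottles stand in a row, outside the lane, on the strip (within 8 mm of its middle line, square to it within 8 degrees, gaps up to 11 mm) (value of joint catch above 0.022 m and x of prop in the frame of lane between 0.066 and 0.086 m and y of prop in the frame of lane between 0 and 0.068 m and height (world z) of prop below 0.008 m and contact force between the arm and prop below 0.2 N and x of bottle1 in the frame of lane between -0.008 and 0.008 m and y of bottle1 in the frame of lane between -0.265 and -0.015 m and height (world z) of each of bottle1, bottle2, bottle3, bottle4, bottle5 below 0.006 m and angle between each of bottle1, bottle2, bottle3, bottle4, bottle5's own z axis and vertical below 0.1 rad and (angle between the x axis of bottle1 and the x axis of lane, either way round below 0.14 rad or angle between the x axis of bottle1 and the x axis of lane, either way round above 1.4308 rad) and (horizontal distance between bottle1 and bottle2 below 0.051 m or horizontal distance between bottle1 and bottle3 below 0.051 m or horizontal distance between bottle1 and bottle4 below 0.051 m or horizontal distance between bottle1 and bottle5 below 0.051 m) and x of bottle2 in the frame of lane between -0.008 and 0.008 m and y of bottle2 in the frame of lane between -0.265 and -0.015 m and (angle between the x axis of bottle2 and the x axis of lane, either way round below 0.14 rad or angle between the x axis of bottle2 and the x axis of lane, either way round above 1.4308 rad) and (horizontal distance between bottle2 and bottle1 below 0.051 m or horizontal distance between bottle2 and bottle3 below 0.051 m or horizontal distance between bottle2 and bottle4 below 0.051 m or horizontal distance between bottle2 and bottle5 below 0.051 m) and x of bottle3 in the frame of lane between -0.008 and 0.008 m and y of bottle3 in the frame of lane between -0.265 and -0.015 m and (angle between the x axis of bottle3 and the x axis of lane, either way round below 0.14 rad or angle between the x axis of bottle3 and the x axis of lane, either way round above 1.4308 rad) and (horizontal distance between bottle3 and bottle1 below 0.051 m or horizontal distance between bottle3 and bottle2 below 0.051 m or horizontal distance between bottle3 and bottle4 below 0.051 m or horizontal distance between bottle3 and bottle5 below 0.051 m) and x of bottle4 in the frame of lane between -0.008 and 0.008 m and y of bottle4 in the frame of lane between -0.265 and -0.015 m and (angle between the x axis of bottle4 and the x axis of lane, either way round below 0.14 rad or angle between the x axis of bottle4 and the x axis of lane, either way round above 1.4308 rad) and (horizontal distance between bottle4 and bottle1 below 0.051 m or horizontal distance between bottle4 and bottle2 below 0.051 m or horizontal distance between bottle4 and bottle3 below 0.051 m or horizontal distance between bottle4 and bottle5 below 0.051 m) and x of bottle5 in the frame of lane between -0.008 and 0.008 m and y of bottle5 in the frame of lane between -0.265 and -0.015 m and (angle between the x axis of bottle5 and the x axis of lane, either way round below 0.14 rad or angle between the x axis of bottle5 and the x axis of lane, either way round above 1.4308 rad) and (horizontal distance between bottle5 and bottle1 below 0.051 m or horizontal distance between bottle5 and bottle2 below 0.051 m or horizontal distance between bottle5 and bottle3 below 0.051 m or horizontal distance between bottle5 and bottle4 below 0.051 m)), for 0.2 s.
2. the whole row is home against the end stop, the catch still propped open (value of joint catch above 0.022 m and x of bottle1 in the frame of lane between -0.008 and 0.008 m and y of each of bottle1, bottle2, bottle3, bottle4, bottle5 in the frame of lane above 0.02 m and height (world z) of each of bottle1, bottle2, bottle3, bottle4, bottle5 below 0.006 m and angle between each of bottle1, bottle2, bottle3, bottle4, bottle5's own z axis and vertical below 0.1 rad and (y of bottle1 in the frame of lane above 0.188 m or horizontal distance between bottle1 and bottle2 below 0.046 m or horizontal distance between bottle1 and bottle3 below 0.046 m or horizontal distance between bottle1 and bottle4 below 0.046 m or horizontal distance between bottle1 and bottle5 below 0.046 m) and x of bottle2 in the frame of lane between -0.008 and 0.008 m and (y of bottle2 in the frame of lane above 0.188 m or horizontal distance between bottle2 and bottle1 below 0.046 m or horizontal distance between bottle2 and bottle3 below 0.046 m or horizontal distance between bottle2 and bottle4 below 0.046 m or horizontal distance between bottle2 and bottle5 below 0.046 m) and x of bottle3 in the frame of lane between -0.008 and 0.008 m and (y of bottle3 in the frame of lane above 0.188 m or horizontal distance between bottle3 and bottle1 below 0.046 m or horizontal distance between bottle3 and bottle2 below 0.046 m or horizontal distance between bottle3 and bottle4 below 0.046 m or horizontal distance between bottle3 and bottle5 below 0.046 m) and x of bottle4 in the frame of lane between -0.008 and 0.008 m and (y of bottle4 in the frame of lane above 0.188 m or horizontal distance between bottle4 and bottle1 below 0.046 m or horizontal distance between bottle4 and bottle2 below 0.046 m or horizontal distance between bottle4 and bottle3 below 0.046 m or horizontal distance between bottle4 and bottle5 below 0.046 m) and x of bottle5 in the frame of lane between -0.008 and 0.008 m and (y of bottle5 in the frame of lane above 0.188 m or horizontal distance between bottle5 and bottle1 below 0.046 m or horizontal distance between bottle5 and bottle2 below 0.046 m or horizontal distance between bottle5 and bottle3 below 0.046 m or horizontal distance between bottle5 and bottle4 below 0.046 m) and y of any of bottle1, bottle2, bottle3, bottle4, bottle5 in the frame of lane above 0.188 m), for 0.2 s.
3. the prop is out and the catch has closed behind the row (value of joint catch below 0.003 m and x of bottle1 in the frame of lane between -0.008 and 0.008 m and y of each of bottle1, bottle2, bottle3, bottle4, bottle5 in the frame of lane above 0.02 m and height (world z) of each of bottle1, bottle2, bottle3, bottle4, bottle5 below 0.006 m and angle between each of bottle1, bottle2, bottle3, bottle4, bottle5's own z axis and vertical below 0.1 rad and (y of bottle1 in the frame of lane above 0.188 m or horizontal distance between bottle1 and bottle2 below 0.046 m or horizontal distance between bottle1 and bottle3 below 0.046 m or horizontal distance between bottle1 and bottle4 below 0.046 m or horizontal distance between bottle1 and bottle5 below 0.046 m) and x of bottle2 in the frame of lane between -0.008 and 0.008 m and (y of bottle2 in the frame of lane above 0.188 m or horizontal distance between bottle2 and bottle1 below 0.046 m or horizontal distance between bottle2 and bottle3 below 0.046 m or horizontal distance between bottle2 and bottle4 below 0.046 m or horizontal distance between bottle2 and bottle5 below 0.046 m) and x of bottle3 in the frame of lane between -0.008 and 0.008 m and (y of bottle3 in the frame of lane above 0.188 m or horizontal distance between bottle3 and bottle1 below 0.046 m or horizontal distance between bottle3 and bottle2 below 0.046 m or horizontal distance between bottle3 and bottle4 below 0.046 m or horizontal distance between bottle3 and bottle5 below 0.046 m) and x of bottle4 in the frame of lane between -0.008 and 0.008 m and (y of bottle4 in the frame of lane above 0.188 m or horizontal distance between bottle4 and bottle1 below 0.046 m or horizontal distance between bottle4 and bottle2 below 0.046 m or horizontal distance between bottle4 and bottle3 below 0.046 m or horizontal distance between bottle4 and bottle5 below 0.046 m) and x of bottle5 in the frame of lane between -0.008 and 0.008 m and (y of bottle5 in the frame of lane above 0.188 m or horizontal distance between bottle5 and bottle1 below 0.046 m or horizontal distance between bottle5 and bottle2 below 0.046 m or horizontal distance between bottle5 and bottle3 below 0.046 m or horizontal distance between bottle5 and bottle4 below 0.046 m) and y of any of bottle1, bottle2, bottle3, bottle4, bottle5 in the frame of lane above 0.188 m), for 0.2 s.
At the end, for the whole second after the job is handed in: All bottles upright and at rest in the lane, the first within 8 mm of the end stop and every bottle within 6 mm of touching its neighbour; catch shut (under 3 mm); prop upright, at rest, its centre within 22 mm of the mat's centre (all of step 3 and linear speed of each of bottle1, bottle2, bottle3, bottle4, bottle5, prop below 0.02 m/s and horizontal distance between prop and mat below 0.022 m and height (world z) of prop below 0.006 m and angle between prop's own z axis and vertical below 0.1 rad).
It fails at once if a bottle is lowered into the lane from above ((x of bottle1 in the frame of lane between -0.025 and 0.025 m and y of bottle1 in the frame of lane between 0.03 and 0.216 m and z of bottle1 in the frame of lane between 0.025 and 0.05 m) or (x of bottle2 in the frame of lane between -0.025 and 0.025 m and y of bottle2 in the frame of lane between 0.03 and 0.216 m and z of bottle2 in the frame of lane between 0.025 and 0.05 m) or (x of bottle3 in the frame of lane between -0.025 and 0.025 m and y of bottle3 in the frame of lane between 0.03 and 0.216 m and z of bottle3 in the frame of lane between 0.025 and 0.05 m) or (x of bottle4 in the frame of lane between -0.025 and 0.025 m and y of bottle4 in the frame of lane between 0.03 and 0.216 m and z of bottle4 in the frame of lane between 0.025 and 0.05 m) or (x of bottle5 in the frame of lane between -0.025 and 0.025 m and y of bottle5 in the frame of lane between 0.03 and 0.216 m and z of bottle5 in the frame of lane between 0.025 and 0.05 m)).
It fails at once if a bottle goes into the lane while another is left behind (over 80 mm to the side or over 220 mm short of the mouth) (((x of bottle1 in the frame of lane between -0.025 and 0.025 m and y of bottle1 in the frame of lane between 0.03 and 0.216 m and z of bottle1 in the frame of lane below 0.025 m) or (x of bottle2 in the frame of lane between -0.025 and 0.025 m and y of bottle2 in the frame of lane between 0.03 and 0.216 m and z of bottle2 in the frame of lane below 0.025 m) or (x of bottle3 in the frame of lane between -0.025 and 0.025 m and y of bottle3 in the frame of lane between 0.03 and 0.216 m and z of bottle3 in the frame of lane below 0.025 m) or (x of bottle4 in the frame of lane between -0.025 and 0.025 m and y of bottle4 in the frame of lane between 0.03 and 0.216 m and z of bottle4 in the frame of lane below 0.025 m) or (x of bottle5 in the frame of lane between -0.025 and 0.025 m and y of bottle5 in the frame of lane between 0.03 and 0.216 m and z of bottle5 in the frame of lane below 0.025 m)) and ((x of bottle1 in the frame of lane above 0.08 m or x of bottle1 in the frame of lane below -0.08 m or y of bottle1 in the frame of lane below -0.22 m) or (x of bottle2 in the frame of lane above 0.08 m or x of bottle2 in the frame of lane below -0.08 m or y of bottle2 in the frame of lane below -0.22 m) or (x of bottle3 in the frame of lane above 0.08 m or x of bottle3 in the frame of lane below -0.08 m or y of bottle3 in the frame of lane below -0.22 m) or (x of bottle4 in the frame of lane above 0.08 m or x of bottle4 in the frame of lane below -0.08 m or y of bottle4 in the frame of lane below -0.22 m) or (x of bottle5 in the frame of lane above 0.08 m or x of bottle5 in the frame of lane below -0.08 m or y of bottle5 in the frame of lane below -0.22 m))).
It fails at once if a bystander is moved by more than 20 mm (distance of any of slidebox, pot, tipbox from where it was at the start of the episode above 0.02 m).
Of bottle1, bottle2, bottle3, bottle4, bottle5 only 3 to 5 are there at a start; the rules pass over those that are not, and their reading is None.
At some moment in a run one of bottle1, bottle2, bottle3, bottle4, bottle5 may be knocked a few centimetres aside while the robot is not near it.
It also fails if it takes over 210 s, if anything falls off the work surface, if the arm or the gripper's body presses on something with over 40 N, if the wrist force passes 120 N, or if a joint passes its speed limit or range.

## Working session

There is one attempt and no reset: what is moved stays moved. The work goes in short steps, Python scripts to look and compute and a tool call to move; the robot and the scene stay as the last step left them, time stands still between calls to the robot, and variables do not carry over. Pictures are saved under pics/ and viewed, at most 16 in all, crops included, and the job is handed in when it is done.

Besides the shell and the picture viewer there is one more tool, called after "Request:" by a JSON object that holds its "method" and its "body", one argument or row to a line. move_arm: Moves the arm, as the interface text tells. Its arguments: {"type":"object","properties":{"rows":{"type":"array"},"squeeze":{"type":"number"}},"required":["rows"]}

```bash
ls; mkdir -p pics; cat > h.py <<'E'
import numpy as np, cv2
from scipy.spatial.transform import Rotation as R
from station import readout, imaging, order, manip
def snap(n):
    s=imaging.snapshot(n); h,w=s['img'].shape[:2]
    f=h/2/np.tan(np.radians(s['fovy'])/2)
    z=s['z_map']; v,u=np.mgrid[:h,:w]
    P=np.stack([(u-s['cx'])/f*z,(v-s['cy'])/f*z,z],-1)
    Rm=R.from_rotvec(np.ravel(s['rvec'])).as_matrix(); t=np.ravel(s['tvec'])
    s['W']=(P-t)@Rm; s['W'][z==0]=np.nan; s['f']=f; s['R']=Rm; s['t']=t
    s['hsv']=cv2.cvtColor(s['img'],cv2.COLOR_RGB2HSV)
    return s
def save(s,p): cv2.imwrite(p,s['img'][:,:,::-1])
E
python3 - <<'E'
from h import *
st=readout.sense(); print(st)
print([x for x in dir(manip) if x[0]!='_'],[x for x in dir(readout) if x[0]!='_'])
for n in ['scene','top','wrist']:
    s=snap(n); save(s,f'pics/{n}0.png'); print(n,s['fovy'],s['cx'],s['cy'],-s['R'].T@s['t'],s['R'][2])
    np.savez(f'{n}0.npz',**{k:s[k] for k in('img','W','hsv')})
E
```

```text
pics
{'t': 0.0, 'q': array([ 1.13249924e+00,  5.28448037e-01,  1.43388725e+00,  4.69248702e-05,
        1.18137854e+00, -1.78476843e-01]), 'qd': array([-3.17351244e-05, -4.03526978e-04,  2.25268505e-03,  1.70834885e-03,
        1.65856907e-03, -1.55037054e-03]), 'tau': array([ 7.06136434e-04, -4.42348552e+01, -1.78029513e+01, -1.44433234e-04,
        8.16642714e-03, -8.45689129e-06]), 'tcp_pos': array([0.16023385, 0.60344197, 0.25534947]), 'tool_rot': array([ 1.29553806e-01,  9.91571826e-01, -1.00396867e-03, -3.42584657e-04]), 'force': array([0.09416296, 0.18202666, 0.50248629]), 'ft_torque': array([-0.05040449,  0.01602117, -0.02259409]), 'gripper_force': 0.0, 'finger_gap': 1.0035940464678381}
['PlanningError', 'tip_extent'] ['sense']
scene 55.50718594251815 317.7820077175214 191.21466709933628 [ 1.17866349 -0.2685171   0.79578141] [-0.57123978  0.32449657 -0.75391451]
top 52.21751037152658 323.3238265604926 200.73760458072596 [0.46695552 0.03482748 0.93453578] [ 0.18735953  0.0263456  -0.98193804]
wrist 68.30923569503705 319.075443784442 201.16541810023443 [0.08818834 0.62276357 0.37319826] [ 0.27691663 -0.07540534 -0.95793069]
```

View pics/scene0.png

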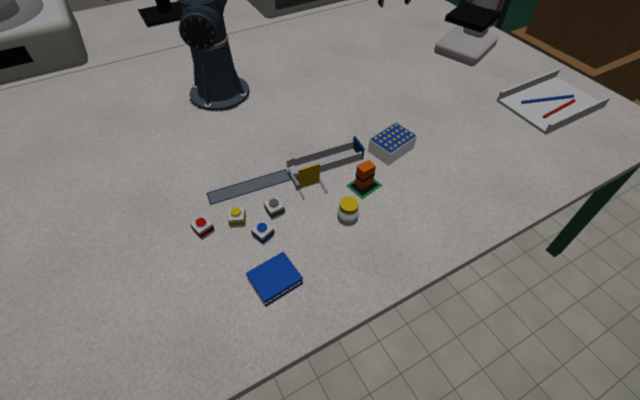

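View pics/top0.png

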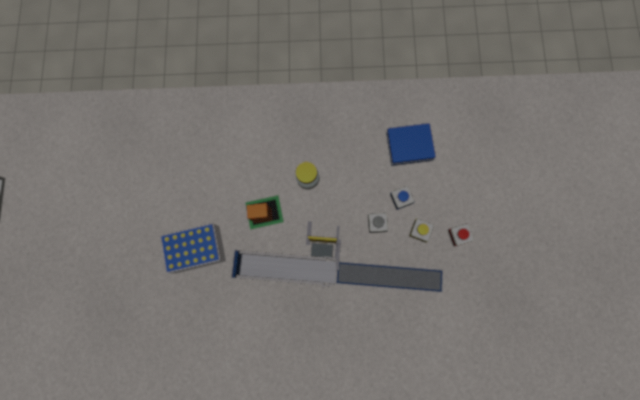

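The scene image shows four bottles: red (202,226), yellow (236,215), grey (274,207) and blue (263,232). The prop is on its mat at (365,180), the catch tab at (310,175) and the lane stop at (358,145). The top view matches, with bottles at (463,234), (423,230), (378,222) and (403,197), prop (257,212), strip (338–442,275) and lane stop (237,264).

```bash
cat >> h.py <<'E'
COL={'red':((0,10),'b'),'blue':((105,125),'b'),'yellow':((24,34),'b'),'green':((45,80),'g'),'orange':((8,20),'o')}
def blobs(hsv,W,lo,hi,smin=110,vmin=60,amin=15,zr=(-.01,.1)):
    m=((hsv[...,0]>=lo)&(hsv[...,0]<=hi)&(hsv[...,1]>=smin)&(hsv[...,2]>=vmin)).astype(np.uint8)
    n,l,s,c=cv2.connectedComponentsWithStats(m)
    for i in range(1,n):
        if s[i,4]>=amin:
            p=W[l==i]; p=p[np.isfinite(p[:,0])]
            if len(p): yield c[i],s[i,4],np.nanmedian(p,0),np.nanmax(p[:,2])
E
python3 - <<'E'
from h import *
for n in ['top','scene','wrist']:
    d=np.load(f'{n}0.npz'); W=d['W']
    for k,(lo,hi) in dict(red=(0,7),red2=(170,180),orange=(8,19),yellow=(22,34),green=(45,85),blue=(100,128)).items():
        for c,a,p,zm in blobs(d['hsv'],W,lo,hi):
            if .2<p[0]<.9 and abs(p[1])<.5: print(n,k,c.round(0),a,p.round(4),round(float(zm),3))
d=np.load('top0.npz');W=d['W']
for u,v in [(390,277),(338,265),(337,284),(441,270),(441,290),(290,267),(378,222),(322,250),(200,320)]: print(u,v,W[v,u].round(4),d['img'][v,u])
E
```

```text
top red [463. 234.] 85 [ 0.5548 -0.2426  0.0437] 0.047
top orange [257. 211.] 304 [0.6141 0.2016 0.0691] 0.074
top yellow [306. 172.] 338 [0.6982 0.0948 0.0646] 0.068
top yellow [423. 229.] 80 [ 0.5677 -0.1559  0.0434] 0.047
top yellow [322. 239.] 101 [0.5499 0.0625 0.0773] 0.084
top green [269. 213.] 167 [0.6121 0.1801 0.0008] 0.007
top blue [411. 143.] 1485 [ 0.7674 -0.1448  0.0316] 0.037
top blue [403. 196.] 70 [ 0.6426 -0.1179  0.0437] 0.046
top blue [190. 248.] 1148 [0.5397 0.3513 0.0515] 0.057
top blue [235. 262.] 45 [0.507  0.2541 0.0446] 0.047
scene red [200. 222.] 65 [ 0.5543 -0.2447  0.0444] 0.048
scene orange [366. 168.] 207 [0.6203 0.1992 0.0687] 0.073
scene orange [365. 182.] 63 [0.6261 0.1951 0.0179] 0.031
scene yellow [309. 175.] 289 [0.5502 0.0606 0.0512] 0.083
scene yellow [349. 204.] 253 [0.6995 0.0917 0.0647] 0.069
scene yellow [235. 211.] 64 [ 0.5665 -0.1584  0.0437] 0.047
scene yellow [237. 223.] 59 [ 0.5847 -0.1645  0.0213] 0.029
scene green [364. 189.] 114 [0.6386 0.1804 0.001 ] 0.005
scene blue [393. 138.] 418 [0.5408 0.3469 0.0516] 0.057
scene blue [358. 142.] 27 [0.5009 0.2526 0.0447] 0.048
scene blue [262. 227.] 65 [ 0.6421 -0.1196  0.044 ] 0.048
scene blue [273. 276.] 1508 [ 0.7711 -0.1497  0.032 ] 0.036
390 277 [ 0.4669 -0.0853  0.0007] [73 75 77]
338 265 [0.4955 0.0304 0.0285] [83 85 90]
337 284 [ 0.4543  0.0338 -0.0038] [112 110 110]
441 270 [ 4.796e-01 -1.998e-01  3.000e-04] [83 85 93]
441 290 [ 0.4358 -0.1972 -0.0029] [74 79 90]
290 267 [4.946e-01 1.391e-01 3.000e-04] [116 116 119]
378 222 [ 0.5861 -0.0602  0.0422] [85 87 85]
322 250 [0.5288 0.0646 0.0331] [65 69 71]
200 320 [ 0.3829  0.3414 -0.    ] [126 122 119]
```

View pics/wrist0.png

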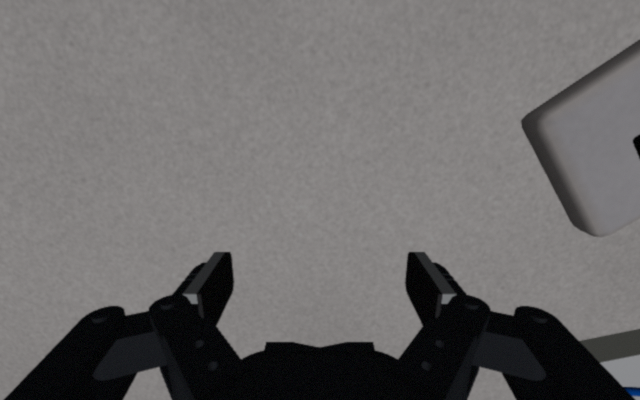

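The wrist picture shows only empty bench between the open fingers and a grey appliance foot at the right, so I'll move over the work area for a proper look.

```bash
cat >> h.py <<'E'
def go(x,y,z,yang):
    "shift/turn from the measured pose to TCP (x,y,z), tool down, tool y at yang deg"
    s=readout.sense(); r=R.from_quat(s['tool_rot']); a=np.radians(yang)
    Y=np.array([np.cos(a),np.sin(a),0]); Z=np.array([0,0,-1.]); X=np.cross(Y,Z)
    T=R.from_matrix(np.stack([X,Y,Z],1))
    sh=r.inv().apply(np.array([x,y,z])-s['tcp_pos'])*1000; rv=np.degrees((r.inv()*T).as_rotvec())
    n=max(np.linalg.norm(sh)/41.7,np.linalg.norm(rv)/7.16)
    print('go',np.r_[rv.round(2),sh.round(1)].tolist(),'rows>=%.1f'%n,'gap',round(s['finger_gap'],3),'t',round(s['t'],2))
E
python3 - <<'E'
from h import *
go(.42,.35,.32,35)
go(.52,-.10,.30,-5)
E
```

```text
go [-0.1, 0.02, 40.11, -316.1, -178.4, -64.3] rows>=8.8 gap 1.005 t 0.15
go [-0.09, 0.05, 80.11, -528.4, -587.6, -43.6] rows>=19.0 gap 1.005 t 0.15
```

Request:
{"method": "move_arm", "body": {
  "rows": [
    [0,0,40,-316,-178,-64,0],
    [0,0,40,-316,-178,-64,0],
    [0,0,40,-316,-178,-64,0],
    [0,0,40,-316,-178,-64,0],
    [0,0,40,-316,-178,-64,0],
    [0,0,40,-316,-178,-64,0],
    [0,0,40,-316,-178,-64,0],
    [0,0,40,-316,-178,-64,0],
    [0,0,40,-316,-178,-64,0],
    [0,0,40,-316,-178,-64,0],
    [0,0,40,-316,-178,-64,0]
  ]
}}

```text
t: 1.07
tcp_pos: [0.4216, 0.3494, 0.3204]
tool_rot: [0.463, 0.887, 0.0, -0.0]
force: [-0.2, -0.2, -0.2]
finger_gap: 1.001
gripper_force: 0.0
```

```bash
python3 - <<'E'
from h import *
s=snap('wrist'); save(s,'pics/w1.png'); np.savez('w1.npz',**{k:s[k] for k in('img','W','hsv')})
print(readout.sense()['tcp_pos'])
go(.52,-.10,.30,-5)
E
```

```text
[0.42026592 0.35026718 0.32003702]
go [-0.06, -0.02, 40.0, -426.1, -176.6, 19.9] rows>=11.1 gap 0.999 t 1.12
```

Request:
{"method": "move_arm", "body": {
  "rows": [
    [0,0,40,-426,-177,20,0],
    [0,0,40,-426,-177,20,0],
    [0,0,40,-426,-177,20,0],
    [0,0,40,-426,-177,20,0],
    [0,0,40,-426,-177,20,0],
    [0,0,40,-426,-177,20,0],
    [0,0,40,-426,-177,20,0],
    [0,0,40,-426,-177,20,0],
    [0,0,40,-426,-177,20,0],
    [0,0,40,-426,-177,20,0],
    [0,0,40,-426,-177,20,0],
    [0,0,40,-426,-177,20,0]
  ]
}}

```text
t: 2.12
tcp_pos: [0.5224, -0.1044, 0.2997]
tool_rot: [0.738, 0.675, -0.0, 0.002]
force: [0.1, -0.2, 1.2]
finger_gap: 0.997
gripper_force: 0.0
```

```bash
python3 - <<'E'
from h import *
s=snap('wrist'); save(s,'pics/w2.png'); np.savez('w2.npz',**{k:s[k] for k in('img','W','hsv')})
print(readout.sense()['tcp_pos'])
for n in ['w1','w2']:
    d=np.load(f'{n}.npz'); W=d['W']
    for k,(lo,hi) in dict(red=(0,7),red2=(170,180),orange=(8,19),yellow=(22,34),green=(45,85),blue=(100,128)).items():
        for c,a,p,zm in blobs(d['hsv'],W,lo,hi,amin=60):
            if .2<p[0]<.9 and abs(p[1])<.5: print(n,k,c.round(0),a,p.round(4),round(float(zm),3))
E
```

```text
[ 0.52137423 -0.1018236   0.29954703]
w1 orange [370. 291.] 89 [0.6084 0.2269 0.0149] 0.025
w1 orange [369. 318.] 702 [0.608  0.2122 0.0694] 0.073
w1 green [363. 292.] 385 [0.5991 0.2224 0.001 ] 0.036
w1 blue [390. 212.] 3360 [0.5345 0.3587 0.0521] 0.057
w1 blue [328. 250.] 180 [0.4999 0.2586 0.0449] 0.047
w2 red [349. 264.] 218 [ 0.5521 -0.2398  0.0439] 0.046
w2 yellow [330.  22.] 282 [0.5461 0.0553 0.0797] 0.082
w2 yellow [350. 190.] 84 [ 0.5612 -0.1384  0.0152] 0.027
w2 yellow [355. 205.] 256 [ 0.5645 -0.1537  0.0441] 0.046
w2 blue [277. 140.] 763 [ 0.4674 -0.0588  0.001 ] 0.017
w2 blue [503. 180.] 4534 [ 0.7652 -0.1396  0.0319] 0.034
w2 blue [411. 172.] 282 [ 0.6391 -0.1155  0.044 ] 0.047
```

View pics/w2.png

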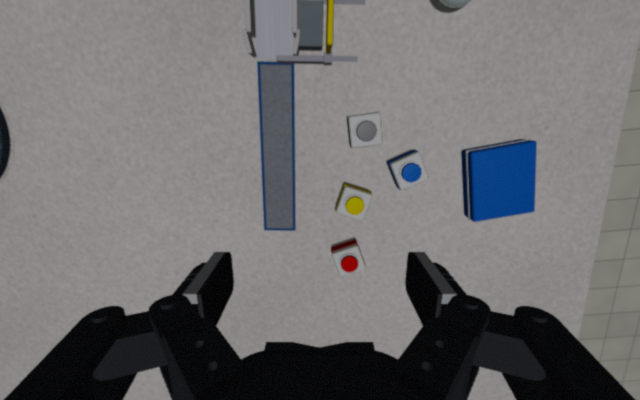

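View pics/w1.png

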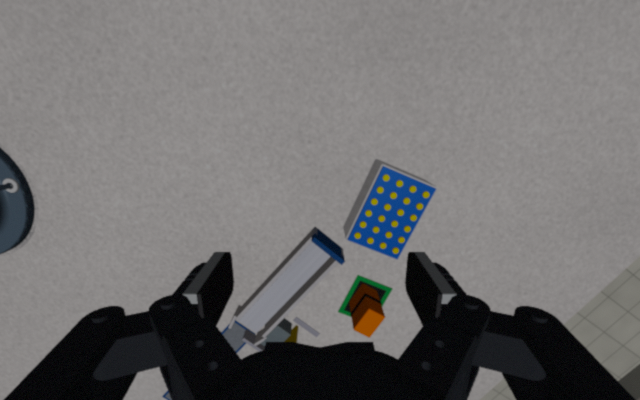

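The w2 view shows the strip (258–295, 62–230), bottles grey (366,130), blue (411,172), yellow (355,204) and red (349,263), and the catch tab at (330,22). The w1 view shows the prop top at (369,318) on its mat at (365,292), and the lane stop at (328,245). Next I'll fit the lane pose and bottle yaws.

```bash
cat >> h.py <<'E'
def rect(p,lab):
    (c,wh,a)=cv2.minAreaRect((p[:,:2]*1000).astype(np.float32)); a=(a+45)%90-45
    print(lab,'c',np.round(c,1),'wh',np.round(wh,1),'ang',round(a,1),'n',len(p),'med',(1000*np.median(p[:,:2],0)).round(1)); return c,wh,a
def near(W,c,r,z0,z1): return W[(np.hypot(W[...,0]-c[0],W[...,1]-c[1])<r)&(W[...,2]>z0)&(W[...,2]<z1)]
BOT=dict(red=(.554,-.2425),blue=(.641,-.1175),yellow=(.566,-.156),grey=(.584,-.0605))
E
python3 - <<'E'
from h import *
for n in ['top0','w2','scene0']:
    d=np.load(n+'.npz'); W=d['W']; hsv=d['hsv']
    for k,c in BOT.items(): rect(near(W,c,.034,.032,.05),n+' '+k)
    p=near(W,c,.0,0,1)
for n in ['top0','w2','scene0']:
    d=np.load(n+'.npz'); W=d['W']; hsv=d['hsv']
    m=(hsv[...,0]>=100)&(hsv[...,0]<=128)&(hsv[...,1]>(110 if n=='w2' else 50))&(abs(W[...,2])<.008)&(W[...,0]>.42)&(W[...,0]<.53)&(W[...,1]<.06)&(W[...,1]>-.23)
    rect(W[m],n+' strip')
for n in ['top0','w1','scene0']:
    d=np.load(n+'.npz'); W=d['W']; hsv=d['hsv']
    rect(near(W,(.503,.256),.045,.038,.055),n+' stoptop')
    rect(near(W,(.61,.20),.045,.062,.08),n+' proptop')
    m=(hsv[...,0]>=45)&(hsv[...,0]<=85)&(hsv[...,1]>80)&(abs(W[...,2])<.008)&(W[...,0]>.5)&(W[...,0]<.7)&(W[...,1]<.3)&(W[...,1]>.1)
    rect(W[m],n+' mat')
for n in ['top0','w2','scene0']:
    W=np.load(n+'.npz')['W']; rect(near(W,(.55,.062),.05,.074,.09),n+' tabtop')
E
```

```text
top0 red c [ 556.1 -243.3] wh [39.5 40. ] ang 15.4 n 321 med [ 555.1 -241.6]
top0 blue c [ 643.6 -118.8] wh [39.5 40. ] ang 20.3 n 303 med [ 642.5 -117.9]
top0 yellow c [ 568.1 -156.9] wh [40.1 40. ] ang -22.6 n 321 med [ 567.7 -155.9]
top0 grey c [588.2 -61.1] wh [40.3 39.6] ang 3.3 n 317 med [586.8 -60.2]
w2 red c [ 553.3 -242.3] wh [40.  40.5] ang 14.3 n 683 med [ 552.9 -237.8]
w2 blue c [ 640.7 -117. ] wh [40.3 40.2] ang 19.7 n 909 med [ 638.5 -115.2]
w2 yellow c [ 565.2 -155.7] wh [40.1 40. ] ang -23.1 n 822 med [ 564.5 -152.7]
w2 grey c [584.8 -59.6] wh [40.1 39.9] ang 2.5 n 1013 med [583.7 -58.6]
scene0 red c [ 553.6 -245.7] wh [40.6 39.8] ang 16.1 n 218 med [ 558.4 -245.8]
scene0 blue c [ 641.  -120.9] wh [40.7 39.3] ang 19.2 n 223 med [ 645.7 -122. ]
scene0 yellow c [ 566.  -158.8] wh [38.5 41.6] ang -20.9 n 204 med [ 571.2 -160. ]
scene0 grey c [585.4 -63.3] wh [40.8 39.9] ang 4.7 n 193 med [590.5 -65.4]
top0 strip c [468.6 -83.1] wh [231.8  44.8] ang -5.9 n 310 med [459.8 -90.8]
w2 strip c [464.7 -80.7] wh [232.9  46.5] ang -6.1 n 734 med [466.  -61.5]
scene0 strip c [465.
[... 260 characters left out ...]
 n 300 med [618.2 184.5]
w1 stoptop c [503.8 277. ] wh [47.3 60.6] ang -6.2 n 334 med [507.5 259.9]
w1 proptop c [612.2 205.9] wh [30.9 43.8] ang 4.6 n 580 med [610.1 207.8]
w1 mat c [619.3 201.5] wh [65.4 79.4] ang 10.5 n 478 med [600.2 222.8]
scene0 stoptop c [503.4 273.1] wh [50.8 60.7] ang -5.9 n 97 med [514.2 255.5]
scene0 proptop c [613.2 200.6] wh [31.5 45.9] ang 3.9 n 164 med [615.3 198.7]
scene0 mat c [620.2 197.3] wh [64.6 78. ] ang 9.8 n 167 med [638.1 177.7]
top0 tabtop c [551.3  62.4] wh [59.3  6. ] ang -6.1 n 87 med [551.1  62.5]
w2 tabtop c [547.1  53.3] wh [41.   6.1] ang -5.5 n 281 med [546.8  54.1]
scene0 tabtop c [548.3  59.8] wh [61.2  9.7] ang -4.4 n 67 med [549.9  58.2]
```

```bash
cat >> h.py <<'E'
LO=np.array([.4779,.0372]); LA=-5.9
def lane(x,y):
    a=np.radians(LA); return LO+np.array([np.cos(a)*x-np.sin(a)*y,np.sin(a)*x+np.cos(a)*y])
def tolane(p):
    a=np.radians(LA); d=np.asarray(p)[:2]-LO; return np.array([np.cos(a)*d[0]+np.sin(a)*d[1],-np.sin(a)*d[0]+np.cos(a)*d[1]])
def L(x,y,z,yang=LA): return (*lane(x,y),z,yang)
E
python3 - <<'E'
from h import *
go(.586,-.0613,.12,3.5); go(.586,-.0613,.031,3.5)
E
```

```text
go [-0.01, 0.03, -8.56, 46.2, 60.8, 179.5] rows>=4.7 gap 1.0 t 2.17
go [-0.01, 0.03, -8.56, 46.2, 60.8, 268.5] rows>=6.7 gap 1.0 t 2.17
```

Request:
{"method": "move_arm", "body": {
  "squeeze": 30,
  "rows": [
    [0,0,-8.5,46,61,180,0],
    [0,0,-8.5,46,61,180,0],
    [0,0,-8.5,46,61,180,0],
    [0,0,-8.5,46,61,180,0],
    [0,0,-8.5,46,61,180,0],
    [0,0,-8.5,46,61,180,0],
    [0,0,-8.5,46,61,210,0],
    [0,0,-8.5,46,61,240,0],
    [0,0,-8.5,46,61,268,0],
    [0,0,-8.5,46,61,268,0],
    [0,0,-8.5,46,61,268,0],
    [0,0,-8.5,46,61,268,0]
  ]
}}

```text
t: 3.17
tcp_pos: [0.586, -0.0583, 0.0344]
tool_rot: [0.684, 0.729, 0.001, 0.001]
force: [0.1, 0.8, 0.9]
finger_gap: 0.997
gripper_force: 0.0
```

Request:
{"method": "move_arm", "body": {
  "rows": [
    [0,0,0,0,0,0,0.6],
    [0,0,0,0,0,0,1],
    [0,0,0,0,0,0,1],
    [0,0,0,0,0,0,1],
    [0,0,0,0,0,0,1],
    [0,0,0,0,0,0,1],
    [0,0,0,0,0,0,1],
    [0,0,0,0,0,0,1]
  ]
}}

```text
t: 3.83
tcp_pos: [0.5858, -0.0591, 0.0337]
tool_rot: [0.685, 0.729, 0.0, 0.001]
force: [-0.8, 0.1, 7.8]
finger_gap: 0.464
gripper_force: 30.9
```

```bash
python3 - <<'E'
from h import *
print(readout.sense()['tcp_pos'],tolane(readout.sense()['tcp_pos']))
for z in (.11,.032): go(*L(0,-.032,z))
for n in ['top','scene']:
    s=snap(n); save(s,f'pics/{n}_g.png')
    W=s['W']
    for c in BOT: 
        p=near(W,BOT[c],.034,.032,.05)
        if len(p)>20: rect(p,n+c)
E
```

```text
[ 0.58583684 -0.05908673  0.03371762] [ 0.11726264 -0.08468158]
go [0.11, 0.03, 9.5, 71.3, -106.8, -76.5] rows>=3.6 gap 0.464 t 3.83
go [0.11, 0.03, 9.5, 71.3, -107.0, 1.5] rows>=3.1 gap 0.464 t 3.83
topred c [ 556.1 -243.1] wh [39.7 39.7] ang 15.5 n 326 med [ 555. -241.]
scenered c [ 553.8 -245.7] wh [42.7 39.6] ang 15.0 n 224 med [ 559.1 -245.8]
sceneblue c [ 641.8 -120.7] wh [40.4 40.1] ang 17.9 n 224 med [ 645.8 -122.7]
sceneyellow c [ 566.5 -159.3] wh [38.7 41.8] ang -22.7 n 203 med [ 570.5 -160.1]
scenegrey c [588.8 -69.2] wh [59.1 27.9] ang 2.9 n 107 med [587.6 -74.3]
```

Grip is good: the opening is 39.4 mm. The TCP x matches the mean of the three views, so I'm carrying grey to the front of the strip.

Request:
{"method": "move_arm", "body": {
  "rows": [
    [0,0,0,0,0,-40,1],
    [0,0,0,0,0,-77,1],
    [0,0,4,36,-54,-77,1],
    [0,0,9.5,71,-107,-77,1],
    [0,0,9.5,71,-107,-77,1],
    [0,0,9.5,71,-107,-77,1],
    [0,0,9.5,71,-107,-77,1],
    [0,0,9.5,71,-107,-40,1],
    [0,0,9.5,71,-107,-10,1],
    [0,0,9.5,71,-107,0,1],
    [0,0,9.5,71,-107,0,1],
    [0,0,9.5,71,-107,0,1]
  ]
}}

```text
t: 4.93
tcp_pos: [0.475, 0.0047, 0.0319]
tool_rot: [0.743, 0.67, 0.0, 0.0]
force: [1.1, 0.2, -0.8]
finger_gap: 0.466
gripper_force: 32.6
```

```bash
python3 - <<'E'
from h import *
s=readout.sense();print(s['tcp_pos'],tolane(s['tcp_pos']),s['force'],s['finger_gap'])
s=snap('wrist');save(s,'pics/w3.png')
E
```

```text
[0.47500849 0.00466977 0.03187329] [ 0.00046767 -0.03265513] [ 1.1118989   0.17339639 -0.842815  ] 0.4662108796339684
```

View pics/w3.png

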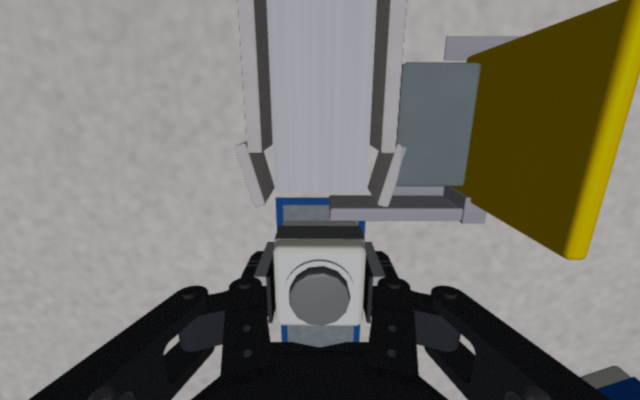

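The picture shows the grey bottle centred on the strip (275–367 vs strip 275–365), ahead of the shut blade at row 207. I'll release it and go on to yellow.

```bash
python3 - <<'E'
from h import *
go(.5664,-.1571,.12,-22.2); go(.5664,-.1571,.031,-22.2)
E
```

```text
go [0.05, 0.0, 16.29, -151.6, 107.7, -87.7] rows>=4.9 gap 0.462 t 4.98
go [0.05, 0.0, 16.29, -151.5, 107.6, 1.3] rows>=4.5 gap 0.462 t 4.98
```

Request:
{"method": "move_arm", "body": {
  "rows": [
    [0,0,0,0,0,0,0],
    [0,0,0,0,0,0,0],
    [0,0,0,0,0,0,0],
    [0,0,0,0,0,-30,0],
    [0,0,0,0,0,-65,0],
    [0,0,0,0,0,-88,0],
    [0,0,8,-76,54,-88,0],
    [0,0,16,-151,108,-88,0],
    [0,0,16,-151,108,-88,0],
    [0,0,16,-151,108,-88,0],
    [0,0,16,-151,108,-88,0],
    [0,0,16,-151,108,-88,0]
  ]
}}

```text
t: 5.98
tcp_pos: [0.5695, -0.1613, 0.1213]
tool_rot: [0.83, 0.558, 0.002, 0.004]
force: [-0.4, -0.1, 0.4]
finger_gap: 1.002
gripper_force: 0.0
```

Request:
{"method": "move_arm", "body": {
  "rows": [
    [0,0,0,0,0,30,0],
    [0,0,0,0,0,60,0],
    [0,0,0,0,0,88,0],
    [0,0,0,0,0,88,0],
    [0,0,0,0,0,88,0.5],
    [0,0,0,0,0,88,1],
    [0,0,0,0,0,88,1],
    [0,0,0,0,0,88,1],
    [0,0,0,0,0,88,1],
    [0,0,0,0,0,88,1],
    [0,0,0,0,0,88,1],
    [0,0,0,0,0,88,1]
  ]
}}

```text
t: 6.98
tcp_pos: [0.5671, -0.1563, 0.0344]
tool_rot: [0.828, 0.56, 0.001, 0.001]
force: [0.1, 0.3, 7.2]
finger_gap: 0.465
gripper_force: 32.1
```

```bash
python3 - <<'E'
from h import *
s=readout.sense();print(s['tcp_pos'],s['force'],s['finger_gap'],s['gripper_force'])
go(*L(0,-.074,.12)); go(*L(0,-.074,.032))
E
```

```text
[ 0.56705026 -0.15634077  0.03442118] [0.06993033 0.34726008 7.19132052] 0.46513344506404125 32.107086181640625
go [0.2, 0.03, -15.98, 75.2, -134.2, -86.1] rows>=4.2 gap 0.465 t 6.98
go [0.2, 0.03, -15.98, 75.2, -134.5, 1.9] rows>=3.7 gap 0.465 t 6.98
```

Request:
{"method": "move_arm", "body": {
  "rows": [
    [0,0,0,0,0,-40,1],
    [0,0,0,0,0,-80,1],
    [0,0,-6,30,-54,-86,1],
    [0,0,-16,73,-135,-86,1],
    [0,0,-16,73,-135,-86,1],
    [0,0,-16,73,-135,-86,1],
    [0,0,-16,73,-135,-86,1],
    [0,0,-16,73,-135,-86,1],
    [0,0,-16,73,-135,-50,1],
    [0,0,-16,73,-135,-20,1],
    [0,0,-16,73,-135,1,1],
    [0,0,-16,73,-135,1,1]
  ]
}}

```text
t: 7.98
tcp_pos: [0.4694, -0.0392, 0.0294]
tool_rot: [0.743, 0.669, 0.0, 0.0]
force: [0.4, 0.4, -2.2]
finger_gap: 0.461
gripper_force: 38.9
```

```bash
python3 - <<'E'
from h import *
s=readout.sense();print(s['tcp_pos'],tolane(s['tcp_pos']),s['force'],s['finger_gap'],s['gripper_force'])
go(.6418,-.1189,.12,19.7); go(.6418,-.1189,.031,19.7)
E
```

```text
[ 0.46944447 -0.03919091  0.02935709] [-0.00055832 -0.07685542] [ 0.4108454   0.44072226 -2.23321471] 0.46130078531605845 38.86492967605591
go [0.06, 0.03, -25.67, -61.4, 179.8, -90.4] rows>=5.0 gap 0.461 t 7.98
go [0.06, 0.03, -25.67, -61.4, 179.7, -1.4] rows>=4.6 gap 0.461 t 7.98
```

Request:
{"method": "move_arm", "body": {
  "rows": [
    [0,0,0,0,0,0,0],
    [0,0,0,0,0,0,0],
    [0,0,0,0,0,0,0],
    [0,0,0,0,0,-30,0],
    [0,0,0,0,0,-65,0],
    [0,0,0,0,0,-90,0],
    [0,0,-12,-30,90,-90,0],
    [0,0,-25.5,-61,180,-90,0],
    [0,0,-25.5,-61,180,-90,0],
    [0,0,-25.5,-61,180,-90,0],
    [0,0,-25.5,-61,180,-90,0],
    [0,0,-25.5,-61,180,-90,0]
  ]
}}

```text
t: 8.98
tcp_pos: [0.6469, -0.1208, 0.1232]
tool_rot: [0.577, 0.817, 0.001, 0.006]
force: [0.5, -0.6, 0.9]
finger_gap: 1.0
gripper_force: 0.0
```

```bash
python3 - <<'E'
from h import *
s=snap('top')
for c in BOT: 
    p=near(s['W'],BOT[c],.034,.032,.05)
    if len(p)>20: rect(p,c)
for y in (-.032,-.077):
    p=near(s['W'],lane(0,y),.024,.032,.05); rect(p,'lane') if len(p)>20 else 0
go(.6418,-.1189,.031,19.7)
E
```

```text
go [0.21, 0.19, -0.16, 0.9, -1.8, 91.3] rows>=2.2 gap 0.999 t 9.03
```

Request:
{"method": "move_arm", "body": {
  "rows": [
    [0,0,0,0,0,30,0],
    [0,0,0,0,0,60,0],
    [0,0,0,0,0,90,0],
    [0,0,0,0,0,90,0],
    [0,0,0,0,0,90,0.5],
    [0,0,0,0,0,90,1],
    [0,0,0,0,0,90,1],
    [0,0,0,0,0,90,1],
    [0,0,0,0,0,90,1],
    [0,0,0,0,0,90,1],
    [0,0,0,0,0,90,1],
    [0,0,0,0,0,90,1]
  ]
}}

```text
t: 10.03
tcp_pos: [0.642, -0.1175, 0.0339]
tool_rot: [0.576, 0.817, 0.001, 0.002]
force: [-0.3, 1.1, 7.2]
finger_gap: 0.463
gripper_force: 32.2
```

```bash
python3 - <<'E'
from h import *
s=readout.sense();print(s['tcp_pos'],s['force'],s['finger_gap'],s['gripper_force'])
go(*L(0,-.120,.12)); go(*L(0,-.120,.032))
s=snap('wrist'); rect(near(s['W'],lane(0,-.032),.026,.032,.05),'l1');rect(near(s['W'],lane(0,-.077),.026,.032,.05),'l2')
E
```

```text
[ 0.64204652 -0.11751315  0.03389224] [-0.28269177  1.10044181  7.19705827] 0.46323199523277053 32.23642408847809
go [0.22, 0.11, 25.52, 92.3, -154.1, -86.8] rows>=4.8 gap 0.463 t 10.03
go [0.22, 0.11, 25.52, 92.6, -154.4, 1.2] rows>=4.3 gap 0.463 t 10.03
l1 c [0. 0.] wh [0. 0.] ang 0.0 n 0 med [nan nan]
l2 c [0. 0.] wh [0. 0.] ang 0.0 n 0 med [nan nan]
  return _methods._mean(a, axis=axis, dtype=dtype,
  ret = um.true_divide(
```

Request:
{"method": "move_arm", "body": {
  "rows": [
    [0,0,0,0,0,-40,1],
    [0,0,0,0,0,-80,1],
    [0,0,12,45,-75,-87,1],
    [0,0,25.5,92,-154,-87,1],
    [0,0,25.5,92,-154,-87,1],
    [0,0,25.5,92,-154,-87,1],
    [0,0,25.5,92,-154,-87,1],
    [0,0,25.5,92,-154,-87,1],
    [0,0,25.5,92,-154,-50,1],
    [0,0,25.5,92,-154,-20,1],
    [0,0,25.5,92,-154,1,1],
    [0,0,25.5,92,-154,1,1]
  ]
}}

```text
t: 11.08
tcp_pos: [0.4664, -0.0829, 0.0286]
tool_rot: [0.743, 0.67, 0.0, 0.001]
force: [-0.2, 0.2, -1.5]
finger_gap: 0.458
gripper_force: 39.1
```

```bash
python3 - <<'E'
from h import *
s=readout.sense();print(s['tcp_pos'],tolane(s['tcp_pos']),s['force'],s['finger_gap'],s['gripper_force'])
s=snap('scene'); rect(near(s['W'],BOT['red'],.034,.032,.05),'red')
go(.5543,-.2438,.12,15.3); go(.5543,-.2438,.031,15.3)
E
```

```text
[ 0.46641976 -0.08293083  0.02859045] [ 0.00092913 -0.12067455] [-0.23774104  0.16730087 -1.47562117] 0.45772972305505694 39.12240028381348
red c [ 553.6 -245.6] wh [42.3 39.6] ang 14.8 n 219 med [ 558.6 -245.9]
go [0.08, 0.04, -21.18, -151.1, 104.1, -90.4] rows>=4.9 gap 0.468 t 11.13
go [0.08, 0.04, -21.18, -151.0, 103.9, -1.4] rows>=4.4 gap 0.468 t 11.13
```

Request:
{"method": "move_arm", "body": {
  "rows": [
    [0,0,0,0,0,0,0],
    [0,0,0,0,0,0,0],
    [0,0,0,0,0,0,0],
    [0,0,0,0,0,-30,0],
    [0,0,0,0,0,-65,0],
    [0,0,0,0,0,-90,0],
    [0,0,-10,-75,52,-90,0],
    [0,0,-21,-151,104,-90,0],
    [0,0,-21,-151,104,-90,0],
    [0,0,-21,-151,104,-90,0],
    [0,0,-21,-151,104,-90,0],
    [0,0,-21,-151,104,-90,0]
  ]
}}

```text
t: 12.13
tcp_pos: [0.5559, -0.2484, 0.1217]
tool_rot: [0.609, 0.793, -0.0, 0.004]
force: [0.2, -0.1, -0.3]
finger_gap: 0.999
gripper_force: 0.0
```

Request:
{"method": "move_arm", "body": {
  "rows": [
    [0,0,0,0,0,30,0],
    [0,0,0,0,0,60,0],
    [0,0,0,0,0,89,0],
    [0,0,0,0,0,89,0],
    [0,0,0,0,0,89,0.5],
    [0,0,0,0,0,89,1],
    [0,0,0,0,0,89,1],
    [0,0,0,0,0,89,1],
    [0,0,0,0,0,89,1],
    [0,0,0,0,0,89,1],
    [0,0,0,0,0,89,1],
    [0,0,0,0,0,89,1]
  ]
}}

```text
t: 13.13
tcp_pos: [0.5538, -0.2436, 0.0336]
tool_rot: [0.608, 0.794, 0.0, 0.002]
force: [-0.1, 0.2, 6.9]
finger_gap: 0.463
gripper_force: 32.1
```

```bash
python3 - <<'E'
from h import *
s=readout.sense();print(s['tcp_pos'],s['force'],s['finger_gap'],s['gripper_force'])
go(*L(0,-.164,.12)); go(*L(0,-.164,.032))
s=snap('wrist')
for y in (-.032,-.077,-.12):
    p=near(s['W'],lane(0,y),.026,.032,.05); print(len(p)); 
    if len(p)>20: c,_,a=rect(p,'l'); print(tolane(np.array(c)/1000))
E
```

```text
[ 0.55376856 -0.24358052  0.033603  ] [-0.07795279  0.21930777  6.94815837] 0.4633330738161411 32.14970111846924
go [0.17, 0.13, 21.02, 137.5, -58.6, -86.9] rows>=4.1 gap 0.463 t 13.13
go [0.17, 0.13, 21.02, 137.8, -58.8, 1.1] rows>=3.6 gap 0.463 t 13.13
0
0
0
```

Request:
{"method": "move_arm", "body": {
  "rows": [
    [0,0,0,0,0,-40,1],
    [0,0,0,0,0,-80,1],
    [0,0,10,69,-29,-87,1],
    [0,0,21,137,-59,-87,1],
    [0,0,21,137,-59,-87,1],
    [0,0,21,137,-59,-87,1],
    [0,0,21,137,-59,-87,1],
    [0,0,21,137,-59,-87,1],
    [0,0,21,137,-59,-50,1],
    [0,0,21,137,-59,-20,1],
    [0,0,21,137,-59,0,1],
    [0,0,21,137,-59,0,1]
  ]
}}

```text
t: 14.18
tcp_pos: [0.4615, -0.1277, 0.0294]
tool_rot: [0.743, 0.67, 0.0, 0.001]
force: [0.7, -0.3, -0.2]
finger_gap: 0.463
gripper_force: 37.8
```

Request:
{"method": "move_arm", "body": {
  "rows": [
    [0,0,0,0,0,0,0],
    [0,0,0,0,0,0,0],
    [0,0,0,0,0,0,0],
    [0,0,0,0,0,-30,0],
    [0,0,0,0,0,-65,0],
    [0,0,0,0,0,-100,0],
    [0,0,0,20,0,-140,0],
    [0,0,0,40,0,-180,0],
    [0,0,0,40,0,-220,0],
    [0,0,0,40,0,-220,0],
    [0,0,0,40,0,-220,0],
    [0,0,0,40,0,-220,0]
  ]
}}

```text
t: 15.18
tcp_pos: [0.4638, -0.0863, 0.2518]
tool_rot: [0.742, 0.67, 0.0, 0.001]
force: [0.3, 0.8, -0.6]
finger_gap: 1.003
gripper_force: 0.0
```

```bash
python3 - <<'E'
from h import *
for n in ('wrist','scene'):
    s=snap(n); save(s,f'pics/{n}_row.png'); W=s['W']
    for y in (-.032,-.077,-.12,-.164):
        p=near(W,lane(0,y),.029,.032,.05)
        if len(p)>20: c,_,a=rect(p,n+str(y)); print(tolane(np.array(c)/1000).round(4),a-LA)
    m=(s['hsv'][...,0]>=100)&(s['hsv'][...,0]<=128)&(s['hsv'][...,1]>80)&(abs(W[...,2])<.008)&(W[...,0]>.42)&(W[...,0]<.53)&(W[...,1]<.06)&(W[...,1]>-.23)
    c,_,a=rect(W[m],'strip'); print(tolane(np.array(c)/1000).round(4))
go(.6136,.2031,.16,94.8)
E
```

```text
wrist-0.032 c [471.4   5. ] wh [55.9 40. ] ang -9.9 n 1531 med [473.  11.]
[-0.0032 -0.0327] -3.9515930175781246
wrist-0.077 c [467.7 -43.4] wh [49.2 39.8] ang -6.7 n 1425 med [468.1 -39.4]
[-0.0019 -0.0812] -0.8333679199218746
wrist-0.12 c [465.1 -82.1] wh [57.8 39.7] ang -4.6 n 1360 med [465.5 -80.3]
[-0.0004 -0.1199] 1.2759231567382816
wrist-0.164 c [ 461.1 -121.1] wh [48.3 39. ] ang -5.2 n 1107 med [ 461.2 -121.9]
[-0.0004 -0.1592] 0.7288726806640629
strip c [464.5 -82.5] wh [230.7  46.8] ang -5.9 n 499 med [475.7 -69. ]
[-0.001  -0.1205]
scene-0.032 c [474.5   3.2] wh [52.  40.2] ang -2.0 n 153 med [478.4   5.7]
[ 0.0001 -0.0342] 3.9330810546875004
scene-0.077 c [468. -45.] wh [44.7 41.6] ang -9.5 n 159 med [474.  -44.9]
[-0.0014 -0.0827] -3.6452880859374996
scene-0.12 c [465.9 -82.2] wh [57.7 40.8] ang -5.1 n 189 med [470.2 -84.9]
[ 0.0003 -0.12  ] 0.8291992187500004
scene-0.164 c [ 461.4 -123.8] wh [52.1 43.1] ang -5.3 n 197 med [ 466.4 -128. ]
[ 1.000e-04 -1.619e-01] 0.5909713745117191
strip c [466.8 -85.4] wh [231.3  47.1] ang -7.1 n 84 med [ 481.6 -123.3]
[ 0.0015 -0.1231]
go [-0.08, -0.18, -100.72, 303.2, 120.3, 89.9] rows>=14.1 gap 1.0 t 15.28
```

View pics/wrist_row.png

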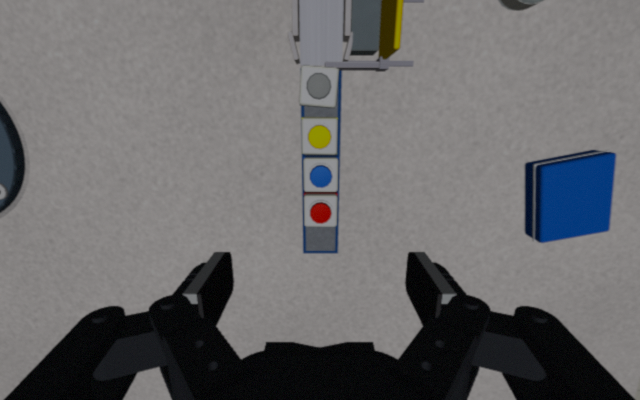

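The picture shows grey (319,86) slightly turned and about 50 px from yellow (136), while the others are about 40 px apart. I'll regrip grey, square it and slide it back.

```bash
cat >> h.py <<'E'
def caps(s,ys):
    for y in ys:
        W=s['W'];p=near(W,lane(0,y),.03,.0405,.05)
        l=np.array([tolane(q) for q in p]) if len(p) else None
        if l is not None: print('cap near',y,'c',((l.min(0)+l.max(0))/2*1000).round(1),'size',((l.max(0)-l.min(0))*1000).round(1),'n',len(p))
E
python3 - <<'E'
from h import *
for n in ('wrist','scene'): caps(snap(n),(-.028,-.077,-.12,-.164))
go(*L(0,-.027,.12)); go(*L(0,-.027,.031))
E
```

```text
cap near -0.028 c [ -2.4 -24.6] size [24.8 25.3] n 513
cap near -0.077 c [ -1.7 -76.7] size [24.9 24.6] n 443
cap near -0.12 c [ 1.000e-01 -1.203e+02] size [24.8 25.1] n 403
cap near -0.164 c [  -0.2 -164. ] size [24.6 24.7] n 365
cap near -0.028 c [ -1.2 -28.2] size [24.6 24.5] n 49
cap near -0.077 c [ -0.2 -80.5] size [25.5 23. ] n 53
cap near -0.12 c [   1.5 -113.2] size [23.4 45.5] n 56
cap near -0.164 c [   0.9 -156.9] size [25.6 45.3] n 59
go [-0.21, -0.07, -0.02, 97.2, 2.5, 129.8] rows>=3.9 gap 1.001 t 15.38
go [-0.21, -0.07, -0.02, 97.1, 2.8, 218.8] rows>=5.7 gap 1.001 t 15.38
```

Request:
{"method": "move_arm", "body": {
  "rows": [
    [0,0,0,40,0,35,0],
    [0,0,0,80,2,70,0],
    [0,0,0,97,2.5,100,0],
    [0,0,0,97,2.5,130,0],
    [0,0,0,97,2.5,130,0],
    [0,0,0,97,2.5,130,0],
    [0,0,0,97,2.5,160,0],
    [0,0,0,97,2.5,190,0],
    [0,0,0,97,2.5,218,0],
    [0,0,0,97,2.5,218,0],
    [0,0,0,97,2.5,218,0],
    [0,0,0,97,2.5,218,0.4]
  ]
}}

```text
t: 16.38
tcp_pos: [0.4781, 0.0089, 0.0357]
tool_rot: [0.743, 0.669, 0.001, 0.002]
force: [-0.6, -0.5, -0.8]
finger_gap: 0.885
gripper_force: 0.0
```

Request:
{"method": "move_arm", "body": {
  "rows": [
    [0,0,0,0,0,0,0.7],
    [0,0,0,0,0,0,1],
    [0,0,0,0,0,0,1],
    [0,0,0,0,0,0,1],
    [0,0,0,0,0,0,1],
    [0,0,0,0,0,0,1],
    [0,0,0,0,0,0,1],
    [0,0,0,-3,0,0,1],
    [0,0,0,-6,0,0,1],
    [0,0,0,-8,0,0,1],
    [0,0,0,-8,0,0,1],
    [0,0,0,-8,0,0,1]
  ]
}}

```text
t: 17.38
tcp_pos: [0.4765, 0.0022, 0.0351]
tool_rot: [0.743, 0.67, 0.001, 0.001]
force: [-0.3, 1.5, 9.2]
finger_gap: 0.464
gripper_force: 30.7
```

```bash
python3 - <<'E'
from h import *
s=readout.sense();print(s['tcp_pos'],tolane(s['tcp_pos']),s['force'],s['finger_gap'],s['gripper_force'])
s=snap('wrist');W=s['W']
p=near(W,lane(0,-.033),.03,.032,.05);c,_,a=rect(p,'grey')
E
```

```text
[0.4764845  0.00215179 0.03507656] [ 0.00219469 -0.03500805] [-0.26698448  1.45258549  9.20691384] 0.46365373940862675 30.717710852622986
grey c [ 4.74e+02 -1.00e-01] wh [51.  59.2] ang -5.4 n 9723 med [475.2   8.4]
```

Request:
{"method": "move_arm", "body": {
  "rows": [
    [0,0,0,0,0,0,0.4],
    [0,0,0,0,0,0,0.4],
    [0,0,0,0,0,0,0],
    [0,0,0,0,0,0,0],
    [0,0,0,0,0,-20,0],
    [0,0,0,0,0,-50,0],
    [0,0,0,0,0,-85,0],
    [0,0,0,-30,0,-120,0],
    [0,0,0,-70,0,-160,0],
    [0,0,0,-90,0,-200,0],
    [0,0,0,-90,0,-200,0],
    [0,0,0,-90,0,-200,0]
  ]
}}

```text
t: 18.43
tcp_pos: [0.4689, -0.0909, 0.2375]
tool_rot: [0.743, 0.669, 0.002, 0.005]
force: [-0.4, 0.5, 0.4]
finger_gap: 0.999
gripper_force: 0.0
```

```bash
python3 - <<'E'
from h import *
for n in ('wrist','scene'):
    s=snap(n); caps(s,(-.034,-.077,-.12,-.164)); save(s,f'pics/{n}_row2.png')
    if n=='wrist':
        for y in (-.034,-.077,-.12,-.164): 
            p=near(s['W'],lane(0,y),.020,.032,.05); 
            l=np.array([tolane(q) for q in p]); 
            i=s['img']
go(.6136,.2031,.16,94.8)
E
python3 -c "
import cv2;i=cv2.imread('pics/wrist_row2.png');cv2.imwrite('pics/row2c.png',cv2.resize(i[0:280,200:440],None,fx=2,fy=2))"
```

```text
cap near -0.034 c [  1.3 -33. ] size [24.9 25.1] n 552
cap near -0.077 c [ -1.5 -76.6] size [24.8 25.3] n 483
cap near -0.12 c [  -0.2 -120.3] size [24.9 24.4] n 436
cap near -0.164 c [ 1.000e-01 -1.642e+02] size [24.8 24.5] n 393
cap near -0.034 c [  1.8 -37.9] size [24.5 24.8] n 53
cap near -0.077 c [  1.4 -70.8] size [26.4 44.7] n 56
cap near -0.12 c [   0.9 -114.5] size [25.3 48.1] n 59
cap near -0.164 c [   0.2 -157.7] size [23.6 44.2] n 59
go [0.03, 0.04, -100.77, 304.7, 116.3, 73.7] rows>=14.1 gap 1.001 t 18.53
```

View pics/row2c.png

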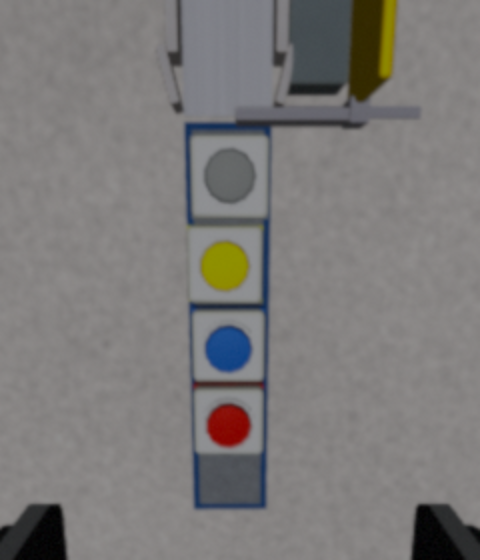

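The four bottles stand in a straight, square row: grey, yellow, blue, red, centred on the strip and about 44 mm apart. Next is the prop.

Request:
{"method": "move_arm", "body": {
  "rows": [
    [0,0,-40,100,40,0,0],
    [0,0,-80,200,80,0,0],
    [0,0,-100.8,305,116,40,0],
    [0,0,-100.8,305,116,74,0],
    [0,0,-100.8,305,116,74,0],
    [0,0,-100.8,305,116,74,0],
    [0,0,-100.8,305,116,74,0],
    [0,0,-100.8,305,116,74,0],
    [0,0,-100.8,305,116,74,0],
    [0,0,-100.8,305,116,74,0],
    [0,0,-100.8,305,116,74,0],
    [0,0,-100.8,305,116,74,0]
  ]
}}

```text
t: 19.53
tcp_pos: [0.6104, 0.2055, 0.1557]
tool_rot: [0.082, 0.997, -0.001, -0.003]
force: [-0.5, 0.2, 0.3]
finger_gap: 0.997
gripper_force: 0.0
```

```bash
python3 - <<'E'
from h import *
s=snap('wrist'); rect(near(s['W'],(.614,.203),.045,.062,.08),'prop')
go(.6136,.2031,.16,94.8); go(.6136,.2031,.053,94.8)
E
```

```text
prop c [611.9 205.3] wh [30.1 44.1] ang 4.4 n 2372 med [610.4 205.6]
go [-0.06, -0.37, -14.05, -3.4, -1.7, -4.1] rows>=2.0 gap 1.0 t 19.58
go [-0.06, -0.37, -14.05, -4.1, -1.5, 102.9] rows>=2.5 gap 1.0 t 19.58
```

Request:
{"method": "move_arm", "body": {
  "squeeze": 60,
  "rows": [
    [0,0,-7,-4,-1.5,0,0],
    [0,0,-14,-4,-1.5,0,0],
    [0,0,-14,-4,-1.5,20,0],
    [0,0,-14,-4,-1.5,50,0],
    [0,0,-14,-4,-1.5,80,0],
    [0,0,-14,-4,-1.5,102,0],
    [0,0,-14,-4,-1.5,102,0],
    [0,0,-14,-4,-1.5,102,0.4],
    [0,0,-14,-4,-1.5,102,0.7],
    [0,0,-14,-4,-1.5,102,1],
    [0,0,-14,-4,-1.5,102,1],
    [0,0,-14,-4,-1.5,102,1]
  ]
}}

```text
t: 20.58
tcp_pos: [0.618, 0.2021, 0.0592]
tool_rot: [-0.035, 0.999, 0.0, 0.002]
force: [0.8, 0.0, 5.8]
finger_gap: 0.507
gripper_force: 62.2
```

Request:
{"method": "move_arm", "body": {
  "rows": [
    [0,0,0,0,0,0,1],
    [0,0,0,0,0,0,1],
    [0,0,0,0,0,0,1],
    [0,0,0,0,0,-30,1],
    [0,0,0,0,0,-60,1],
    [0,0,0,0,0,-95,1],
    [0,0,0,0,0,-95,1],
    [0,0,0,0,0,-95,1],
    [0,0,0,0,0,-95,1]
  ]
}}

```text
t: 21.33
tcp_pos: [0.6158, 0.2015, 0.1519]
tool_rot: [-0.035, 0.999, -0.0, -0.001]
force: [1.9, 0.3, -1.0]
finger_gap: 0.514
gripper_force: 61.6
```

```bash
python3 - <<'E'
from h import *
s=readout.sense();print(s['tcp_pos'],s['finger_gap'],s['gripper_force'],s['force'])
for n in ('scene','top'):
    s=snap(n); W=s['W']; rect(near(W,(.614,.203),.05,.15,.18),n+' heldtop')
    rect(near(W,lane(.067,.034),.05,.074,.088),'tab'); 
    hsv=s['hsv'];m=(hsv[...,0]>=22)&(hsv[...,0]<=34)&(hsv[...,1]>110)&(W[...,2]>.074)&(W[...,2]<.09)&(W[...,1]<.13)&(W[...,1]>0)&(W[...,0]<.6)
    c,_,_=rect(W[m],'tabyellow'); print(tolane(np.array(c)/1000))
    save(s,f'pics/{n}_held.png')
go(*L(.045,.034,.15,84.1)); go(*L(.045,.034,.096,84.1))
E
```

```text
[0.61582792 0.20153816 0.15191513] 0.5135984594112736 61.61368131637573 [ 1.908308    0.27069432 -0.97102875]
scene heldtop c [611.2 202.2] wh [34.3 90.6] ang 6.0 n 262 med [622.4 203.6]
tab c [549.   60.2] wh [60.6  9.8] ang -9.1 n 66 med [549.7  61.8]
tabyellow c [548.8  59.6] wh [58.3  9.6] ang -10.8 n 61 med [549.8  61.6]
[0.06818982 0.02956115]
top heldtop c [606.8 172.8] wh [17.4 31.9] ang 37.6 n 70 med [608.  171.9]
tab c [551.4  62.4] wh [59.2  6.2] ang -6.6 n 87 med [551.   62.4]
tabyellow c [550.3  62.5] wh [54.9  3.9] ang -6.0 n 58 med [550.5  61.5]
[0.06945465 0.03258627]
go [-0.04, -0.23, 9.95, 98.4, -128.4, 0.9] rows>=3.9 gap 0.507 t 21.43
go [-0.04, -0.23, 9.95, 98.1, -128.4, 54.9] rows>=4.1 gap 0.507 t 21.43
```

Prop is held at a 43.5 mm opening. I'm carrying it over the ledge, inside the tab, then lowering it so its underside is about 38 mm up.

Request:
{"method": "move_arm", "body": {
  "rows": [
    [0,0,0,0,0,-20,1],
    [0,0,5,30,-40,-20,1],
    [0,0,10,60,-80,-20,1],
    [0,0,10,100,-128,-20,1],
    [0,0,10,100,-128,-20,1],
    [0,0,10,100,-128,-20,1],
    [0,0,10,100,-128,-20,1],
    [0,0,10,100,-128,0,1],
    [0,0,10,100,-128,30,1],
    [0,0,10,100,-128,54,1],
    [0,0,10,100,-128,54,1],
    [0,0,10,100,-128,54,1]
  ]
}}

```text
t: 22.43
tcp_pos: [0.5257, 0.0679, 0.0967]
tool_rot: [0.051, 0.999, 0.0, -0.002]
force: [0.3, 0.3, -1.8]
finger_gap: 0.506
gripper_force: 61.7
```

```bash
python3 - <<'E'
from h import *
s=readout.sense();print(s['tcp_pos'],tolane(s['tcp_pos']),s['finger_gap'],s['gripper_force'],s['force'])
go(*L(.082,.034,.096,84.1)); 
s=snap('scene'); save(s,'pics/s4.png'); save(snap('wrist'),'pics/w4.png')
i=cv2.imread('pics/s4.png'); cv2.imwrite('pics/s4c.png',cv2.resize(i[90:240,220:420],None,fx=3,fy=3,interpolation=2))
E
```

```text
[0.52571542 0.06792827 0.0967465 ] [0.04440349 0.03548056] 0.5055625421389724 61.729230880737305 [ 0.3181796   0.25287643 -1.80343766]
go [0.01, -0.2, 0.02, -37.6, -1.5, 0.6] rows>=0.9 gap 0.506 t 22.43
```

View pics/s4c.png

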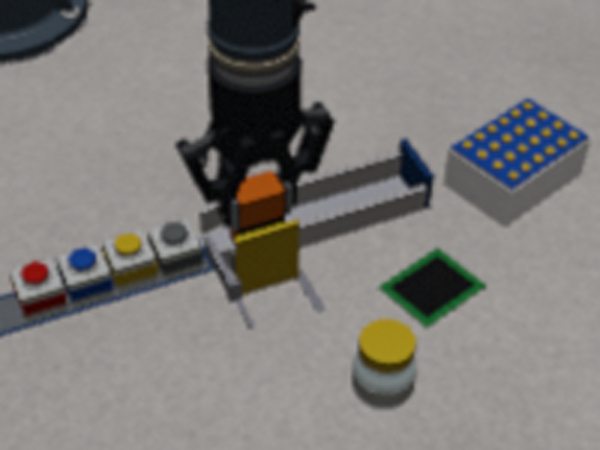

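The crop shows the prop held just inside the yellow tab, above the ledge, with the row intact and the mat now empty. Pushing the tab out.

Request:
{"method": "move_arm", "body": {
  "rows": [
    [0,0,0,-6,-1,0,1],
    [0,0,0,-12,-1,0,1],
    [0,0,0,-18,-1,0,1],
    [0,0,0,-24,-1,0,1],
    [0,0,0,-30,-1,0,1],
    [0,0,0,-35,-1,0,1],
    [0,0,0,-38,-1,0,1],
    [0,0,0,-38,-1,0,1],
    [0,0,0,-38,-1,0,1],
    [0,0,0,-38,-1,0,1]
  ]
}}

```text
t: 23.37
tcp_pos: [0.5612, 0.0625, 0.0988]
tool_rot: [0.052, 0.999, 0.0, -0.003]
force: [-6.4, 1.2, 3.2]
finger_gap: 0.506
gripper_force: 64.8
```

```bash
cat >> h.py <<'E'
def tab(s):
    W=s['W'];hsv=s['hsv'];m=(hsv[...,0]>=22)&(hsv[...,0]<=34)&(hsv[...,1]>110)&(W[...,2]>.072)&(W[...,2]<.09)&(W[...,1]<.13)&(W[...,1]>0)&(W[...,0]<.62)
    p=np.array([tolane(q) for q in W[m]]); print('tab x median',np.median(p[:,0]).round(4) if len(p) else None,len(p))
E
python3 - <<'E'
from h import *
s=readout.sense();print(s['tcp_pos'],tolane(s['tcp_pos']),s['finger_gap'],s['gripper_force'],s['force'])
for n in('scene','top'): tab(snap(n))
E
```

```text
[0.56119109 0.06249168 0.09884422] [0.08025009 0.03371941] 0.5063806249983822 64.8499088245444 [-6.41788251  1.21591208  3.20827774]
tab x median 0.0945 93
tab x median None 0
```

Request:
{"method": "move_arm", "body": {
  "rows": [
    [0,0,0,-3,0,0,1],
    [0,0,0,-6,0,0,1],
    [0,0,0,-6,0,0,1],
    [0,0,0,-6,0,0,1]
  ]
}}

```text
t: 23.8
tcp_pos: [0.5667, 0.0619, 0.0987]
tool_rot: [0.052, 0.999, 0.0, -0.004]
force: [-7.9, 1.0, 2.9]
finger_gap: 0.506
gripper_force: 65.0
```

```bash
python3 - <<'E'
from h import *
s=readout.sense();print(s['tcp_pos'],tolane(s['tcp_pos']),s['finger_gap'],s['gripper_force'],s['force'])
tab(snap('scene'))
E
```

```text
[0.56668116 0.06189515 0.09873966] [0.08577239 0.03369037] 0.5055623035680373 65.03848353400826 [-7.89079327  1.01408923  2.90493855]
tab x median 0.1001 91
```

Request:
{"method": "move_arm", "body": {
  "rows": [
    [0,0,0,0,0,6,1],
    [0,0,0,0,0,12,1],
    [0,0,0,0,0,18,1],
    [0,0,0,0,0,24,1],
    [0,0,0,0,0,30,1],
    [0,0,0,0,0,36,1],
    [0,0,0,0,0,38,1],
    [0,0,0,0,0,38,1],
    [0,0,0,0,0,38,1]
  ]
}}

```text
t: 24.6
tcp_pos: [0.5694, 0.0615, 0.0634]
tool_rot: [0.052, 0.999, -0.0, -0.0]
force: [-7.3, -0.4, 17.2]
finger_gap: 0.504
gripper_force: 66.3
```

```bash
python3 - <<'E'
from h import *
s=readout.sense();print(s['tcp_pos'],tolane(s['tcp_pos']),s['finger_gap'],s['gripper_force'],s['force'])
s=snap('scene');tab(s);save(s,'pics/s5.png')
hsv=s['hsv'];W=s['W'];m=(hsv[...,0]>=5)&(hsv[...,0]<=19)&(hsv[...,1]>130)&(W[...,0]>.45)&(W[...,0]<.65)&(W[...,1]>0)&(W[...,1]<.15)
p=W[m]; print(len(p),p[:,2].max(),np.percentile(p[:,2],[10,50,90])); 
i=cv2.imread('pics/s5.png'); cv2.imwrite('pics/s5c.png',cv2.resize(i[110:230,250:390],None,fx=4,fy=4,interpolation=2))
E
```

```text
[0.56936475 0.06148321 0.06341353] [0.08848411 0.03355647] 0.5044690074600593 66.33355541154742 [-7.27316112 -0.38201547 17.15856855]
tab x median 0.1031 85
100 0.11325850101667999 [0.07222626 0.07433112 0.07989746]
```

View pics/s5c.png

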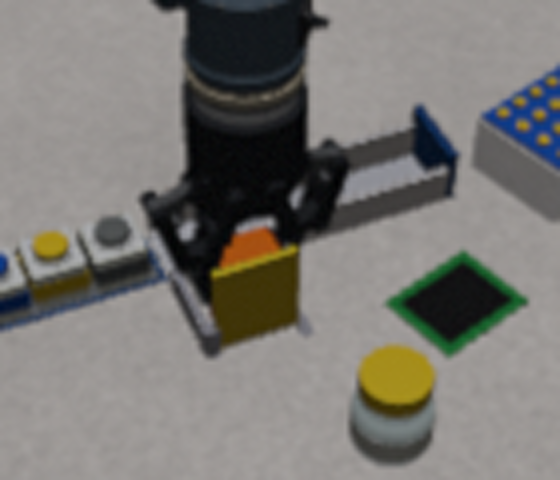

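Request:
{"method": "move_arm", "body": {
  "rows": [
    [0,0,0,0,0,1,1],
    [0,0,0,0,0,1.5,1],
    [0,0,0,0,0,1.5,1]
  ]
}}

```text
t: 24.9
tcp_pos: [0.5677, 0.0616, 0.0605]
tool_rot: [0.052, 0.999, 0.0, -0.002]
force: [-8.2, -1.2, 8.8]
finger_gap: 0.509
gripper_force: 61.6
```

Request:
{"method": "move_arm", "body": {
  "rows": [
    [0,0,0,0,0,1,1],
    [0,0,0,0,0,2,1],
    [0,0,0,0,0,2,1],
    [0,0,0,0,0,2,1]
  ]
}}

```text
t: 25.23
tcp_pos: [0.5693, 0.0612, 0.0598]
tool_rot: [0.052, 0.999, -0.0, -0.0]
force: [-8.6, -2.0, 16.6]
finger_gap: 0.506
gripper_force: 61.3
```

Request:
{"method": "move_arm", "body": {
  "rows": [
    [0,0,0,3,0,0,1],
    [0,0,0,5,0,0,1],
    [0,0,0,5,0,0,1],
    [0,0,0,5,0,0,0.35],
    [0,0,0,5,0,0,0.35],
    [0,0,0,5,0,0,0.35],
    [0,0,0,5,0,0,0.2],
    [0,0,0,5,0,-15,0.2],
    [0,0,0,5,0,-35,0],
    [0,0,0,5,0,-70,0],
    [0,0,0,5,0,-100,0],
    [0,0,0,5,0,-100,0]
  ]
}}

```text
t: 26.23
tcp_pos: [0.5706, 0.0615, 0.1639]
tool_rot: [0.052, 0.999, -0.0, 0.008]
force: [1.7, 0.1, -0.0]
finger_gap: 1.0
gripper_force: 0.0
```

```bash
python3 - <<'E'
from h import *
s=readout.sense();print(s['tcp_pos'],tolane(s['tcp_pos']),s['finger_gap'],s['gripper_force'],s['force'])
s=snap('scene');tab(s)
for n in ('scene','wrist'):
    s=snap(n) if n!='scene' else s
    hsv=s['hsv'];W=s['W'];m=(hsv[...,0]>=5)&(hsv[...,0]<=19)&(hsv[...,1]>130)&(W[...,0]>.45)&(W[...,0]<.65)&(W[...,1]>0)&(W[...,1]<.15)&(W[...,2]>.06)
    p=W[m]; print(n,len(p),np.percentile(p[:,2],[10,50,90]) if len(p) else 0)
    if len(p): c,_,a=rect(p,'prop');print(tolane(np.array(c)/1000))
    save(s,f'pics/{n}6.png'); caps(s,(-.034,-.077,-.12,-.164))
go(*L(0,-.11,.28,-5.9))
E
```

```text
[0.57056443 0.06148369 0.16387294] [0.08967739 0.03368027] 1.0004731550142911 0.0 [ 1.7395165   0.11156769 -0.01712047]
tab x median 0.0955 69
scene 89 [0.06824241 0.06991728 0.07136499]
prop c [552.3  53.4] wh [26.5 58.2] ang 9.2 n 89 med [551.9  58.2]
[0.07238557 0.02379625]
cap near -0.034 c [  2.8 -37.3] size [26.8 22.2] n 53
cap near -0.077 c [  0.3 -69.7] size [29.  44.1] n 56
cap near -0.12 c [   1.9 -113.4] size [23.9 44.6] n 56
cap near -0.164 c [   0.6 -157.1] size [26.4 45.3] n 60
wrist 2368 [0.06890006 0.07005472 0.07092426]
prop c [558.   66.8] wh [132.9  34.3] ang -7.2 n 2368 med [554.1  63.3]
[0.07668335 0.0376454 ]
cap near -0.034 c [  1.3 -41.5] size [24.8 44.8] n 995
cap near -0.077 c [ -1.5 -84.9] size [24.6 44. ] n 1007
cap near -0.12 c [-1.000e-01 -1.197e+02] size [24.8 26.2] n 1021
cap near -0.164 c [  -0.  -163.4] size [24.7 26.6] n 1055
go [0.33, 0.32, 89.95, 85.3, -143.6, -121.3] rows>=12.6 gap 0.998 t 26.33
```

Prop stands free at full height (top 70 mm) and the tab is 26–27 mm out. Next I'll take the closed gripper behind the row.

```bash
python3 - <<'E'
from h import *
go(*L(0,-.22,.2)); 
E
```

```text
go [0.33, 0.32, 89.95, 85.8, -253.6, -41.3] rows>=12.6 gap 0.998 t 26.33
```

Request:
{"method": "move_arm", "body": {
  "rows": [
    [0,0,0,0,0,-40,0.3],
    [0,0,40,20,-60,-41,1],
    [0,0,90,60,-160,-41,1],
    [0,0,90,86,-253,-41,1],
    [0,0,90,86,-253,-41,1],
    [0,0,90,86,-253,-41,1],
    [0,0,90,86,-253,-41,1],
    [0,0,90,86,-253,-41,1],
    [0,0,90,86,-253,-41,1],
    [0,0,90,86,-253,-41,1],
    [0,0,90,86,-253,-41,1],
    [0,0,90,86,-253,-41,1]
  ]
}}

```text
t: 27.33
tcp_pos: [0.4527, -0.1812, 0.1968]
tool_rot: [0.677, 0.736, -0.0, -0.001]
force: [-0.4, 0.3, -0.1]
finger_gap: 0.004
gripper_force: 0.0
```

Request:
{"method": "move_arm", "body": {
  "rows": [
    [0,0,0,0,0,0,1],
    [0,0,0,0,0,0,1]
  ]
}}

```text
t: 27.5
tcp_pos: [0.4528, -0.1808, 0.1971]
tool_rot: [0.673, 0.74, -0.0, -0.001]
force: [1.0, -0.2, -0.2]
finger_gap: -0.0
gripper_force: 0.0
```

```bash
python3 - <<'E'
from h import *
s=snap('wrist');save(s,'pics/w7.png'); caps(s,(-.034,-.077,-.12,-.164))
tab(snap('scene'))
go(*L(0,-.22,.2)); go(*L(0,-.22,.04))
E
```

```text
cap near -0.077 c [ -2.  -76.7] size [25.  25.3] n 868
cap near -0.12 c [  -0.4 -120.6] size [25.  24.8] n 729
cap near -0.164 c [  -0.2 -164.3] size [25.4 25.3] n 635
tab x median 0.0955 69
go [-0.04, -0.02, 11.32, -1.2, 2.3, -2.7] rows>=1.6 gap -0.005 t 27.6
go [-0.04, -0.02, 11.32, -1.2, 2.4, 157.3] rows>=3.8 gap -0.005 t 27.6
```

View pics/w7.png

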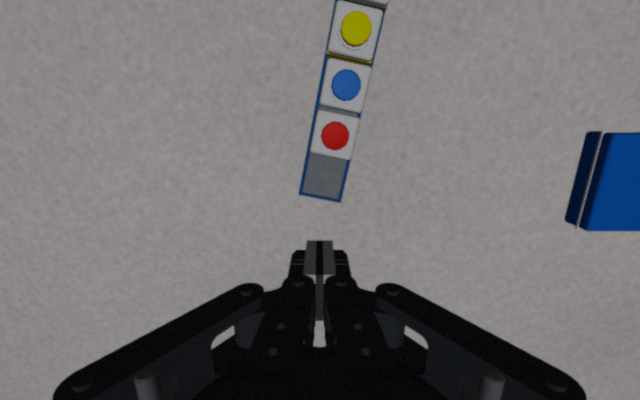

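The picture shows yellow (356,28), blue (346,85) and red (335,135), and the narrow closed fingertips at (320,255). The finger linkage spreads wide higher up, so I'll check it against the prop before pushing.

```bash
python3 - <<'E'
from h import *
st=readout.sense(); r=R.from_quat(st['tool_rot'])
s=snap('wrist'); W=s['W'].reshape(-1,3); W=W[np.isfinite(W[:,0])]
T=r.inv().apply(W-st['tcp_pos'])*1000
T=T[(T[:,2]<40)]
for a in range(-130,30,10):
    q=T[(T[:,2]>=a)&(T[:,2]<a+10)]
    if len(q)>10: print('above tip',25-a-10,'..',25-a,'y',np.percentile(q[:,1],[0.5,99.5]).round(),'xmax',q[:,0].max().round(),len(q))
E
```

```text
above tip 95 .. 105 y [-20.  18.] xmax 22.0 1941
above tip 85 .. 95 y [-62.  60.] xmax 22.0 11330
above tip 75 .. 85 y [-59.  57.] xmax 19.0 11136
above tip 65 .. 75 y [-51.  49.] xmax 19.0 7802
above tip 55 .. 65 y [-43.  41.] xmax 17.0 5819
above tip 45 .. 55 y [-37.  34.] xmax 15.0 3544
above tip 35 .. 45 y [-22.  20.] xmax 14.0 1011
above tip 25 .. 35 y [-14.  12.] xmax 12.0 578
above tip 15 .. 25 y [-14.  12.] xmax 12.0 587
above tip 5 .. 15 y [-14.  12.] xmax 12.0 416
above tip -5 .. 5 y [-7.  5.] xmax 11.0 13
```

Clear: the linkage stays within ±51 mm below z ≈ 90 mm, and the prop starts at x = 60 mm and is 70 mm high. I'll turn and descend behind the red bottle.

Request:
{"method": "move_arm", "body": {
  "rows": [
    [0,0,6,-1,2,0,1],
    [0,0,11.3,-1,2,0,1],
    [0,0,11.3,-1,2,20,1],
    [0,0,11.3,-1,2,60,1],
    [0,0,11.3,-1,2,100,1],
    [0,0,11.3,-1,2,130,1],
    [0,0,11.3,-1,2,157,1],
    [0,0,11.3,-1,2,157,1],
    [0,0,11.3,-1,2,157,1],
    [0,0,11.3,-1,2,157,1]
  ]
}}

```text
t: 28.48
tcp_pos: [0.4557, -0.1819, 0.0417]
tool_rot: [0.743, 0.669, 0.0, 0.001]
force: [-0.4, -0.3, -0.5]
finger_gap: 0.002
gripper_force: 0.0
```

```bash
python3 - <<'E'
from h import *
s=readout.sense();print(s['tcp_pos'],tolane(s['tcp_pos']))
s=snap('wrist');caps(s,(-.034,-.077,-.12,-.164)); tab(snap('scene'))
go(*L(0,-.1,.04)); go(*L(0,.044,.04))
E
```

```text
[ 0.45570144 -0.181915    0.0416998 ] [ 0.00044241 -0.22023616]
cap near -0.12 c [  -0.3 -121.6] size [25.4 23.7] n 4399
cap near -0.164 c [  -0.4 -164.5] size [25.5 25.5] n 3217
tab x median 0.0957 70
go [0.19, 0.11, -0.09, 120.5, -1.2, 2.4] rows>=2.9 gap -0.004 t 28.58
go [0.19, 0.11, -0.09, 264.5, -1.4, 2.1] rows>=6.3 gap -0.004 t 28.58
```

Request:
{"method": "move_arm", "body": {
  "rows": [
    [0,0,0,10,0,1,1],
    [0,0,0,20,0,1,1],
    [0,0,0,28,0,1,1],
    [0,0,0,35,0,1,1],
    [0,0,0,42,0,1,1],
    [0,0,0,49,0,1,1],
    [0,0,0,56,-1,1,1],
    [0,0,0,63,-1,1,1],
    [0,0,0,70,-1,1,1],
    [0,0,0,77,-1,1,1],
    [0,0,0,84,-1,1,1],
    [0,0,0,84,-1,1,1]
  ]
}}

```text
t: 29.58
tcp_pos: [0.462, -0.096, 0.0396]
tool_rot: [0.743, 0.669, -0.0, -0.001]
force: [0.0, -0.0, 0.2]
finger_gap: -0.002
gripper_force: 0.0
```

```bash
python3 - <<'E'
from h import *
s=readout.sense();print(s['tcp_pos'],tolane(s['tcp_pos']),s['force'])
for n in('wrist','scene'):
    s=snap(n);save(s,f'pics/{n}8.png');W=s['W'];p=W[(W[...,2]>.0405)&(W[...,2]<.0475)]
    l=np.array([tolane(q) for q in p]); l=l[(abs(l[:,0])<.02)&(l[:,1]>-.2)&(l[:,1]<.2)]
    h=np.histogram(l[:,1]*1000,bins=np.arange(-200,200,5)); print([(int(a),int(b)) for a,b in zip(h[1],h[0]) if b>0])
    for lo in range(-200,200,5): pass
E
```

```text
[ 0.46199406 -0.09595336  0.03957972] [-0.00213452 -0.13408304] [ 0.01502111 -0.02919395  0.23170267]
[(-130, 181), (-125, 253), (-120, 6), (-115, 359), (-110, 613), (-105, 705), (-100, 668), (-95, 493), (-90, 2), (-80, 22), (-75, 538), (-70, 865), (-65, 937), (-60, 851), (-55, 514), (-40, 88), (-35, 881), (-30, 1189), (-25, 115)]
[(-145, 2), (-140, 2), (-135, 3), (-120, 3), (-115, 13), (-110, 14), (-105, 10), (-100, 9), (-95, 1), (-80, 8), (-75, 12), (-70, 13), (-65, 15), (-60, 7), (-55, 1), (-40, 7), (-35, 12), (-30, 14), (-25, 10), (-20, 9), (0, 8), (5, 11), (10, 11), (15, 11), (20, 8)]
```

View pics/wrist8.png

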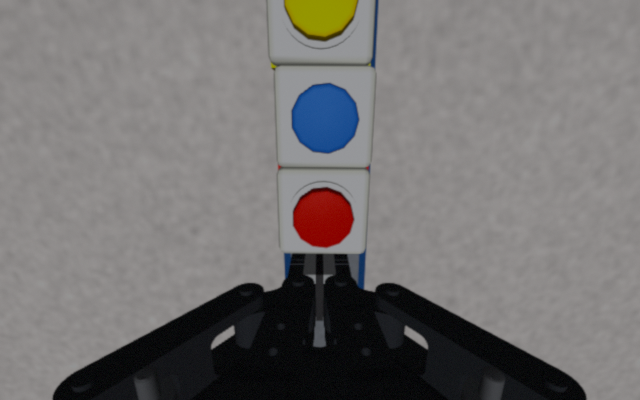

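The row is nose to tail and straight: red (323,217), blue (325,118) and yellow (320,0), with the pusher centred behind it. Continuing.

Request:
{"method": "move_arm", "body": {
  "rows": [
    [0,0,0,8,1,0,1],
    [0,0,0,16,1,0,1],
    [0,0,0,24,1.5,0,1],
    [0,0,0,32,1.5,0,1],
    [0,0,0,40,1.5,0,1],
    [0,0,0,48,1.5,0,1],
    [0,0,0,56,1.5,0,1],
    [0,0,0,64,1.5,0,1],
    [0,0,0,72,1.5,0,1],
    [0,0,0,80,1.5,0,1],
    [0,0,0,88,1.5,0,1],
    [0,0,0,88,1.5,0,1]
  ]
}}

```text
t: 30.68
tcp_pos: [0.4733, -0.0089, 0.0399]
tool_rot: [0.743, 0.669, -0.0, -0.0]
force: [0.2, -0.6, -0.2]
finger_gap: 0.002
gripper_force: 0.0
```

```bash
python3 - <<'E'
from h import *
s=readout.sense();print(s['tcp_pos'],tolane(s['tcp_pos']),s['force'])
for n in('wrist','scene'):
    s=snap(n);save(s,f'pics/{n}9.png');W=s['W'];p=W[(W[...,2]>.0405)&(W[...,2]<.0475)]
    l=np.array([tolane(q) for q in p]); l=l[(abs(l[:,0])<.02)&(l[:,1]>-.1)&(l[:,1]<.2)]
    h=np.histogram(l[:,1]*1000,bins=np.arange(-200,200,5)); print([(int(a),int(b)) for a,b in zip(h[1],h[0]) if b>0])
    if n=='scene': tab(s)
E
```

```text
[ 0.4733257  -0.00889876  0.03986959] [ 0.00018854 -0.04632477] [ 0.21488715 -0.55046439 -0.20412521]
[(-45, 3), (-40, 399), (-35, 25), (-30, 80), (-25, 469), (-20, 633), (-15, 713), (-10, 637), (-5, 308), (10, 126), (15, 655), (20, 897), (25, 924), (30, 834), (35, 287), (50, 286), (55, 1003), (60, 802)]
[(-65, 4), (-60, 1), (-55, 1), (-50, 2), (-45, 1), (-30, 3), (-25, 5), (-20, 11), (-15, 16), (-10, 3), (5, 2), (10, 8), (15, 13), (20, 11), (25, 11), (30, 6), (45, 2), (50, 9), (55, 8), (60, 14), (65, 10), (70, 5), (85, 2), (90, 7), (95, 13), (100, 14), (105, 11), (110, 5)]
tab x median 0.0956 72
```

Request:
{"method": "move_arm", "body": {
  "rows": [
    [0,0,0,9,0,0,1],
    [0,0,0,18,0,0,1],
    [0,0,0,27,0,0,1],
    [0,0,0,36,0,0,1],
    [0,0,0,45,0,0,1],
    [0,0,0,54,0,0,1],
    [0,0,0,63,0,0,1],
    [0,0,0,71,0,0,1],
    [0,0,0,78,0,0,1],
    [0,0,0,83,0,0,1],
    [0,0,0,86,0,0,1],
    [0,0,0,86,0,0,1]
  ]
}}

```text
t: 31.78
tcp_pos: [0.4826, 0.0758, 0.0398]
tool_rot: [0.743, 0.669, 0.0, -0.0]
force: [-0.1, -0.4, 0.2]
finger_gap: -0.0
gripper_force: 0.0
```

Request:
{"method": "move_arm", "body": {
  "rows": [
    [0,0,0,1,0,0,1],
    [0,0,0,2,0,0,1],
    [0,0,0,3,0,0,1],
    [0,0,0,3,0,0,1]
  ]
}}

```text
t: 32.12
tcp_pos: [0.4828, 0.0778, 0.0397]
tool_rot: [0.743, 0.669, -0.0, -0.0]
force: [-0.9, -2.3, -0.2]
finger_gap: -0.001
gripper_force: 1.0
```

```bash
cat >> h.py <<'E'
def rowhist(n):
    s=snap(n);W=s['W'];p=W[(W[...,2]>.0405)&(W[...,2]<.0475)]
    l=np.array([tolane(q) for q in p]); l=l[(abs(l[:,0])<.02)&(l[:,1]>-.1)&(l[:,1]<.23)]
    h=np.histogram(l[:,1]*1000,bins=np.arange(-200,230,5)); print([(int(a),int(b)) for a,b in zip(h[1],h[0]) if b>0])
    if n=='scene': tab(s)
    return s
E
python3 - <<'E'
from h import *
s=readout.sense();print(s['tcp_pos'],tolane(s['tcp_pos']),s['force'])
for n in('wrist','scene'): rowhist(n)
E
```

```text
[0.48284672 0.07778208 0.03971841] [0.00074898 0.04087559] [-0.87439391 -2.3065748  -0.17108597]
[(45, 181), (50, 252), (55, 12), (60, 371), (65, 617), (70, 691), (75, 663), (80, 470), (95, 32), (100, 554), (105, 865), (110, 935), (115, 838), (120, 486), (135, 118), (140, 898), (145, 1202), (150, 110)]
[(25, 8), (35, 1), (40, 1), (60, 2), (65, 4), (70, 4), (75, 6), (80, 1), (85, 1), (95, 7), (100, 9), (105, 10), (110, 11), (115, 7), (135, 8), (140, 11), (145, 12), (150, 9), (155, 7), (160, 1), (175, 7), (180, 12), (185, 12), (190, 8), (195, 5), (210, 15), (215, 12), (220, 2)]
tab x median 0.0952 69
```

Request:
{"method": "move_arm", "body": {
  "rows": [
    [0,0,0,1,0,0,1],
    [0,0,0,2,0,0,1],
    [0,0,0,3,0,0,1],
    [0,0,0,3,0,0,1],
    [0,0,0,3,0,0,1],
    [0,0,0,3,0,0,1]
  ]
}}

```text
t: 32.72
tcp_pos: [0.4833, 0.0811, 0.0398]
tool_rot: [0.743, 0.669, 0.0, -0.0]
force: [0.3, -0.4, -0.6]
finger_gap: 0.0
gripper_force: 0.5
```

Request:
{"method": "move_arm", "body": {
  "rows": [
    [0,0,0,1,0,0,1],
    [0,0,0,2,0,0,1],
    [0,0,0,3,0,0,1],
    [0,0,0,3,0,0,1],
    [0,0,0,3,0,0,1],
    [0,0,0,3,0,0,1]
  ]
}}

```text
t: 33.22
tcp_pos: [0.4835, 0.0831, 0.0398]
tool_rot: [0.743, 0.669, -0.001, 0.0]
force: [-0.5, -7.4, -0.5]
finger_gap: 0.002
gripper_force: 3.5
```

Request:
{"method": "move_arm", "body": {
  "rows": [
    [0,0,0,1,0,0,1],
    [0,0,0,1.5,0,0,1],
    [0,0,0,1.5,0,0,1],
    [0,0,0,1.5,0,0,1]
  ]
}}

```text
t: 33.55
tcp_pos: [0.4835, 0.0832, 0.0399]
tool_rot: [0.743, 0.67, -0.001, 0.001]
force: [-2.9, -14.7, 0.2]
finger_gap: -0.004
gripper_force: 7.5
```

```bash
python3 - <<'E'
from h import *
s=readout.sense();print(s['tcp_pos'],tolane(s['tcp_pos']),s['force'])
s=rowhist('scene'); rowhist('wrist')
save(s,'pics/s10.png')
i=cv2.imread('pics/s10.png'); cv2.imwrite('pics/s10c.png',cv2.resize(i[110:230,250:390],None,fx=4,fy=4,interpolation=2))
E
```

```text
[0.48354498 0.0832194  0.03985152] [0.00088463 0.04635589] [ -2.88881895 -14.6806758    0.15844645]
[(30, 5), (35, 3), (40, 1), (45, 2), (65, 3), (70, 2), (75, 5), (80, 5), (100, 6), (105, 9), (110, 12), (115, 9), (120, 7), (125, 1), (140, 7), (145, 11), (150, 10), (155, 11), (160, 5), (165, 2), (180, 7), (185, 8), (190, 13), (195, 10), (200, 5), (210, 12), (215, 14), (220, 2)]
tab x median 0.0956 73
[(50, 187), (55, 235), (60, 4), (65, 351), (70, 607), (75, 690), (80, 671), (85, 500), (90, 4), (100, 20), (105, 539), (110, 805), (115, 924), (120, 915), (125, 504), (140, 83), (145, 867), (150, 1194), (155, 222)]
```

View pics/s10c.png

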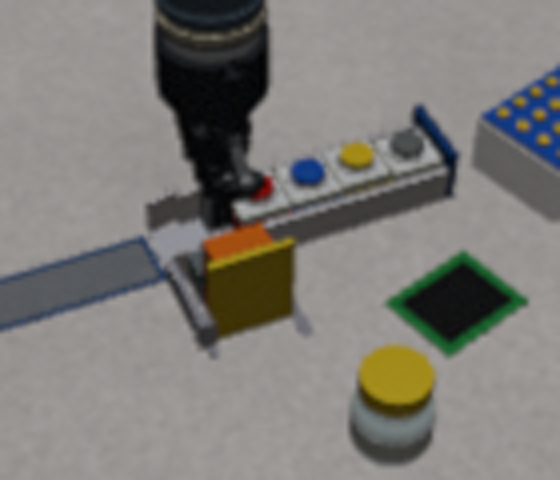

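The crop shows all four bottles nose to tail, with grey against the blue stop, and the prop still holding the catch open. The force rose to 15 N without any motion, so the row is home. I'll back off and go for the prop.

Request:
{"method": "move_arm", "body": {
  "rows": [
    [0,0,0,-8,0,0,1],
    [0,0,0,-20,0,0,1],
    [0,0,0,-30,0,0,1],
    [0,0,0,-30,0,-30,1],
    [0,0,0,-30,0,-70,1],
    [0,0,0,-30,0,-110,1],
    [0,0,0,-30,0,-145,1],
    [0,0,0,-30,0,-145,0.5],
    [0,0,0,-30,0,-145,0],
    [0,0,0,-30,0,-145,0]
  ]
}}

```text
t: 34.48
tcp_pos: [0.4801, 0.0557, 0.1847]
tool_rot: [0.743, 0.669, 0.0, -0.0]
force: [-0.5, 0.8, -0.1]
finger_gap: 0.417
gripper_force: 0.0
```

```bash
python3 - <<'E'
from h import *
s=readout.sense();print(s['tcp_pos'],tolane(s['tcp_pos']))
go(*L(.072,.034,.18,84.1))
rowhist('wrist')
E
```

```text
[0.48005305 0.05566293 0.18467373] [0.0002438  0.01858644]
go [-0.0, -0.03, -90.13, 15.6, 71.7, 4.7] rows>=12.6 gap 0.417 t 34.48
[(60, 5), (65, 104), (70, 163), (75, 176), (80, 160), (85, 99), (100, 6), (105, 141), (110, 172), (115, 212), (120, 186), (125, 93), (140, 18), (145, 160), (150, 230), (155, 230), (160, 208), (165, 104), (170, 1)]
```

Request:
{"method": "move_arm", "body": {
  "rows": [
    [0,0,-90,15.5,72,4,0],
    [0,0,-90,15.5,72,4,0],
    [0,0,-90,15.5,72,4,0],
    [0,0,-90,15.5,72,4,0],
    [0,0,-90,15.5,72,4,0],
    [0,0,-90,15.5,72,4,0],
    [0,0,-90,15.5,72,4,0],
    [0,0,-90,15.5,72,4,0],
    [0,0,-90,15.5,72,4,0],
    [0,0,-90,15.5,72,4,0],
    [0,0,-90,15.5,72,4,0],
    [0,0,-90,15.5,72,4,0]
  ]
}}

```text
t: 35.53
tcp_pos: [0.5525, 0.0635, 0.1783]
tool_rot: [0.085, 0.996, 0.0, -0.003]
force: [0.0, -0.8, -0.4]
finger_gap: 0.998
gripper_force: 0.0
```

Request:
{"method": "move_arm", "body": {
  "rows": [
    [0,0,0,0,0,0,0],
    [0,0,0,0,0,0,0]
  ]
}}

```text
t: 35.7
tcp_pos: [0.5529, 0.0635, 0.179]
tool_rot: [0.089, 0.996, 0.0, -0.002]
force: [0.4, -0.9, -0.3]
finger_gap: 0.998
gripper_force: 0.0
```

```bash
python3 - <<'E'
from h import *
s=snap('wrist');W=s['W'];hsv=s['hsv'];m=(hsv[...,0]>=5)&(hsv[...,0]<=19)&(hsv[...,1]>130)&(W[...,0]>.45)&(W[...,0]<.62)&(W[...,1]>0)&(W[...,1]<.15)&(abs(W[...,2]-.07)<.005)
p=W[m]; p=np.array([q for q in p if np.all(np.abs(tolane(q)-[.075,.034])<[.03,.035])]);c,_,a=rect(p,'prop');print(tolane(np.array(c)/1000),tolane(readout.sense()['tcp_pos']))
tab(s)
go(*L(.072,.034,.18,84.1)); go(*L(.072,.034,.064,84.1))
E
```

```text
prop c [556.2  63.2] wh [44.  31.1] ang -5.5 n 1905 med [554.9  63.4]
[0.07524938 0.03390154] [0.07208101 0.03386932]
tab x median 0.091 681
go [-0.0, -0.17, -4.36, 0.1, 0.1, -0.7] rows>=0.6 gap 1.001 t 35.75
go [-0.0, -0.17, -4.36, -0.3, 0.1, 115.3] rows>=2.8 gap 1.001 t 35.75
```

Request:
{"method": "move_arm", "body": {
  "squeeze": 60,
  "rows": [
    [0,0,-4.4,0,0,0,0],
    [0,0,-4.4,0,0,30,0],
    [0,0,-4.4,0,0,60,0],
    [0,0,-4.4,0,0,90,0],
    [0,0,-4.4,0,0,114,0],
    [0,0,-4.4,0,0,114,0],
    [0,0,-4.4,0,0,114,0],
    [0,0,-4.4,0,0,114,0.4],
    [0,0,-4.4,0,0,114,0.7],
    [0,0,-4.4,0,0,114,1],
    [0,0,-4.4,0,0,114,1],
    [0,0,-4.4,0,0,114,1]
  ]
}}

```text
t: 36.75
tcp_pos: [0.5548, 0.0632, 0.0687]
tool_rot: [0.05, 0.999, -0.0, 0.002]
force: [-0.8, -0.7, 5.8]
finger_gap: 0.501
gripper_force: 62.1
```

Request:
{"method": "move_arm", "body": {
  "rows": [
    [0,0,0,0,0,0,1],
    [0,0,0,0,0,0,1],
    [0,0,0,0,0,0,1],
    [0,0,0,-1,0,-10,1],
    [0,0,0,-1,0,-25,1],
    [0,0,0,-1,0,-40,1],
    [0,0,0,-1,0,-60,1],
    [0,0,0,-1,0,-80,1],
    [0,0,0,-1,0,-105,1],
    [0,0,0,-1,0,-115,1],
    [0,0,0,-1,0,-115,1],
    [0,0,0,-1,0,-115,1]
  ]
}}

```text
t: 37.75
tcp_pos: [0.5551, 0.0633, 0.1826]
tool_rot: [0.05, 0.999, -0.0, 0.001]
force: [0.9, -0.4, -1.4]
finger_gap: 0.505
gripper_force: 64.6
```

```bash
python3 - <<'E'
from h import *
s=readout.sense();print(s['tcp_pos'],tolane(s['tcp_pos']),s['force'],s['finger_gap'],s['gripper_force'])
s=rowhist('scene'); save(s,'pics/s11.png')
i=cv2.imread('pics/s11.png'); cv2.imwrite('pics/s11c.png',cv2.resize(i[80:230,240:400],None,fx=4,fy=4,interpolation=2)[:600])
go(.6209,.1992,.17,100.5)
E
```

```text
[0.55513411 0.06331673 0.18256718] [0.07414038 0.03391747] [ 0.94119366 -0.38642315 -1.39505197] 0.5052491076948888 64.59928750991821
[(100, 8), (105, 13), (110, 11), (115, 9), (120, 7), (125, 1), (140, 5), (145, 11), (150, 9), (155, 9), (160, 7), (180, 10), (185, 7), (190, 11), (195, 8), (200, 7), (210, 15), (215, 14), (220, 3)]
tab x median 0.0692 72
go [0.0, -0.03, -16.18, -52.7, 141.8, 11.5] rows>=3.6 gap 0.502 t 37.8
```

View pics/s11c.png

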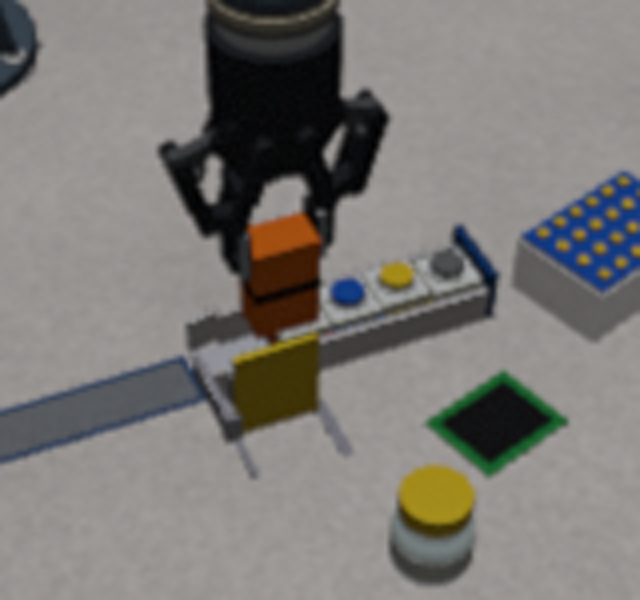

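The crop shows the prop lifted out, the tab sprung back to shut (0.069, the same as at the start), and the row in place. Placing the prop on its mat.

Request:
{"method": "move_arm", "body": {
  "rows": [
    [0,0,-8,-26,70,0,1],
    [0,0,-16,-53,142,0,1],
    [0,0,-16,-53,142,0,1],
    [0,0,-16,-53,142,0,1],
    [0,0,-16,-53,142,0,1],
    [0,0,-16,-53,142,30,1],
    [0,0,-16,-53,142,60,1],
    [0,0,-16,-53,142,90,1],
    [0,0,-16,-53,142,105,1],
    [0,0,-16,-53,142,111,1],
    [0,0,-16,-53,142,111,1],
    [0,0,-16,-53,142,111,1]
  ]
}}

```text
t: 38.8
tcp_pos: [0.6206, 0.1986, 0.0695]
tool_rot: [-0.09, 0.996, -0.0, -0.001]
force: [-0.1, -0.5, -1.7]
finger_gap: 0.503
gripper_force: 65.0
```

Request:
{"method": "move_arm", "body": {
  "rows": [
    [0,0,0,0,0,1.5,1],
    [0,0,0,0,0,1.5,1],
    [0,0,0,0,0,1.5,0.35],
    [0,0,0,0,0,1.5,0.35],
    [0,0,0,0,0,1.5,0.2],
    [0,0,0,0,0,1.5,0],
    [0,0,0,0,0,-20,0],
    [0,0,0,0,0,-50,0],
    [0,0,0,0,0,-85,0],
    [0,0,0,0,0,-120,0],
    [0,0,0,0,0,-140,0],
    [0,0,0,0,0,-140,0]
  ]
}}

```text
t: 39.8
tcp_pos: [0.6249, 0.2, 0.2172]
tool_rot: [-0.09, 0.996, 0.0, 0.006]
force: [1.5, -0.5, 0.2]
finger_gap: 1.001
gripper_force: 0.0
```

```bash
python3 - <<'E'
from h import *
for n in ('wrist','scene'):
    s=rowhist(n); W=s['W'];hsv=s['hsv']
    p=near(W,(.621,.199),.045,.064,.076); rect(p,n+' prop'); print(np.median(p[:,2]))
    m=(hsv[...,0]>=45)&(hsv[...,0]<=85)&(hsv[...,1]>80)&(abs(W[...,2])<.008)&(W[...,0]>.5)&(W[...,0]<.7)&(W[...,1]<.3)&(W[...,1]>.1)
    rect(W[m],n+' mat')
save(s,'pics/s12.png')
i=cv2.imread('pics/s12.png'); cv2.imwrite('pics/s12c.png',cv2.resize(i[100:240,220:420],None,fx=4,fy=4,interpolation=2)[:560])
E
```

```text
[(65, 97), (70, 175), (75, 192), (80, 184), (85, 133), (90, 5), (100, 1), (105, 98), (110, 171), (115, 188), (120, 171), (125, 119), (130, 3), (140, 1), (145, 105), (150, 163), (155, 183), (160, 164), (165, 105), (170, 2), (180, 3), (185, 109), (190, 161), (195, 173), (200, 154), (205, 91), (210, 1), (215, 188), (220, 264)]
wrist prop c [621.9 200.1] wh [30.  43.8] ang 10.0 n 1500 med [621.2 200. ]
0.07007916988158219
wrist mat c [619.2 200.3] wh [64.8 79. ] ang 11.3 n 1339 med [603.  195.8]
[(60, 6), (65, 13), (70, 10), (75, 12), (80, 7), (100, 7), (105, 9), (110, 12), (115, 10), (120, 8), (140, 9), (145, 9), (150, 10), (155, 11), (160, 5), (165, 1), (175, 1), (180, 7), (185, 9), (190, 10), (195, 10), (200, 5), (210, 14), (215, 14), (220, 2)]
tab x median 0.0694 74
scene prop c [623.6 195. ] wh [30.3 46. ] ang 12.0 n 152 med [624.7 193.5]
0.06958789510324107
scene mat c [619.2 197.4] wh [65.6 79.1] ang 11.9 n 169 med [637.9 178.9]
```

View pics/s12c.png

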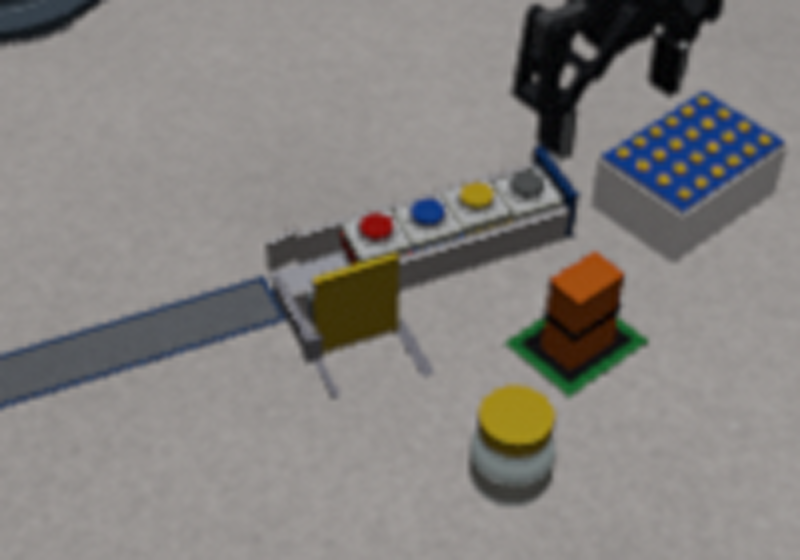

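The final picture shows the four bottles in the lane against the stop with no gaps, the catch shut, and the prop upright within about 5 mm of the mat centre. The bystanders look untouched, so I'm handing in.

```bash
python3 -c "
from station import order
print(order.sign_off())"
```

```text
the job is handed in; nothing more can be done
None
```

The job is handed in, with no verdict returned: in the last images all four bottles are in the lane against the end stop with no gaps, the catch is shut, the block stands upright on its mat within about 5 mm of centre, and the bystanders look unmoved.

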